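# Lock the medicines away behind a thumbwheel code

## Robot

A 7-joint arm with a two-finger parallel gripper is mounted at the origin on a cart in front of the work surface, level with it; the furniture and walls round the work are solid. World frame = base frame: x ahead of the robot, y to its left, z up, the work surface at z = 0. Lengths are in m, angles in rad, forces in N, time in s.
With the tool pointing down it reaches from about 0.35 to 0.9 m from the base axis. Payload 8.1 kg.
Tool frame: the origin (TCP) lies at the very end of the fingers, on their centre line; the grasp point (between the pads) lies 19 mm behind it; z points along the fingers, y is the line along which they close (so a half turn about z gives the same grasp; the last joint's range is limited). The gripper opens to 92 mm and grips with 3 to 60 N. Pads are 19 mm wide; open, the fingers measure 130 mm over their backs; the gripper's body (75 mm by 190 mm) begins 47 mm behind the grasp point.
Start: joints at [1.102, 0.434, 0.025, 1.573, -0.012, 1.134, -0.075], TCP at [0.224, -0.584, 0.227] pointing down, gripper open.
Joint ranges: [-2.62, 2.62], [-0.44, 2.09], [-1.27, 1.32], [0.08, 2.57], [-1.32, 4.46], [0.12, 2], [-2.74, 2.74]. Speed limits (rad/s): [2.22, 2.22, 3.01, 3.01, 3.14, 3.14, 3.14].

## Interface

Orientations are given as a 3x3 rotation matrix whose columns are the frame's x, y, z axes.
In Python, from workcell import * gives the robot as it stands.
- The arm moves only by the tool carry_out, never from a script. Its arguments are lists of equal length, an entry for each row: "fingers": the finger opening in m, from 0 to 0.0918; "dp": the shift along the tool's x, y, z in m, a list of three; "twist": the turn, a rotation vector about the tool's x, y, z in rad, a list of three. In form: {"fingers": [fingers, ...], "dp": [[dx, dy, dz], ...], "twist": [[wx, wy, wz], ...]}. A call has 1 to 10 rows; each row shifts and turns the commanded pose from where the row before left it, along the tool's axes as they then stand; what a row does not reach is not made up. A row lasts 1/8 s, in which the tool goes at most 62.5 mm and 10.7 degrees, less where a joint would pass 70% of its speed; a pose out of reach is approached as far as the arm can. A call is refused whole if a number of a shift passes 0.0625 or a number of a turn 0.188, either way. A call with a gripper value outside its range is refused whole. The fingers move at their own pace and stop on an object; the grip force is fixed at half the most. Time passes only in rows, so rows that do not move let the fingers close. It gives the time, the measured TCP pose, the force, the opening and the grip force at its end, in the units of the state.
- state(): the state, without advancing time (a new reading comes with each control period).
- camera(name): name is "side" or "top"; returns the picture (420x560x3 uint8, red, green, blue); there is no depth.
- get_calibration(name): a dict with "camera_matrix" (3x3 intrinsics, pixels), "k1" (the pictures are not rectified: a ray, as slopes to the right and down, at radius r is drawn at 1 + k1 r^2 times it, then the intrinsics apply), "xyz" and "attitude" of the camera in the world. Camera axes: x right, y up, looking along -z (the intrinsics and any distortion apply to the point x, -y, -z); pixel columns grow to the right and rows downward; lengths in m; the calibration is good to about 2 mm. A picture is of the moment at which its call begins. get_calibration takes no time and is no camera call.
- sign_off(): hands the job in; it is judged then, once.
The state is a dict: "time": time; "joint_pos": joint angles; "dq": joint speeds; "joint_efforts": joint torques, N m; "ee_pos": TCP position; "eef_rot": TCP orientation; "contact_force": force on the tool from outside, world axes, zero at the start; "ft_torque": the same for the moment, N m; "finger_gap": opening from 0.0 (shut) to 1.0 (fully open); "grip_force": force on a finger pad.
Only numpy, scipy, OpenCV 4.12 (cv2) and the standard library are available. Lean on these libraries where they do the work, as an engineer would, in place of code of your own. Each camera call takes 0.05 s, during which the arm holds its last target. There are 200 camera calls.

## Task

Lock the medicines away: stand every pill bottle and ointment jar that is on the worktop upright in the aluminium tray, one to a cell, then slide the loaded tray fully home into the open front of the grey locker. Roll the three thumbwheels on the locker to the code 7-2-6, reading left to right as seen from the robot, then press the round lock button on the locker's top all the way down and let it go; leave the mug and the kitchen timer where they are.

Things in the scene. Friction and masses are not known exactly. Their poses are not given: they have to be found in the camera images.
- locker: fixed grey locker, 98 (x) x 294 (y) x 165 mm high; origin: centre of underside, x to its back. Open in front (x = -49 mm), no floor; opening 276 wide, 125 high, back wall's inner face x = +39; mouth has low flared lips reaching 25 mm out. On its flat top, at x = 0: ten-tick half-round scale plate (0 nearest the robot) y = +128, wheels y = +75, +15, -45, button y = -110 mm.
- tray: loose aluminium tray before the locker, 80 (x) x 260 (y) mm, walls 16 high, walls and floor 4 thick, four cells 72 (x) x 60 (y) centred at y = +-32, +-96, 0.4 kg. Origin: centre of the rectangle's underside; x points to the locker. A low tongue (10 mm) on the -x side carries an upright black grip fin. Fully home it touches the locker's back wall, origin 1 mm before the locker's, axes parallel; side play 8 mm each way.
- tray_grip (a point): point in the middle of the tray's black upright grip fin, 55 mm above the worktop, 98 mm from the tray's origin along its -x. The fin is 36 mm long along the tray's x, 14 mm thick along its y, its top 75 mm above the worktop.
- pill_a_mid (a point): a white pill bottle with a ribbed blue cap, 51 mm across, 83 mm tall, 78 g, upright at the start. This point is its centre, 41.5 mm above its underside; z is its upright axis. May be absent in a run.
- pill_b_mid (a point): a white pill bottle with a ribbed blue cap, 51 mm across, 83 mm tall, 78 g, upright at the start. This point is its centre, 41.5 mm above its underside; z is its upright axis. May be absent in a run.
- jar_a_mid (a point): a squat white ointment jar with an aluminium screw lid, a plain cylinder 51 mm across and 42 mm tall, 120 g, upright at the start. This point is its centre, 21 mm above its underside; z is its upright axis. May be absent in a run.
- jar_b_mid (a point): a squat white ointment jar with an aluminium screw lid, a plain cylinder 51 mm across and 42 mm tall, 120 g, upright at the start. This point is its centre, 21 mm above its underside; z is its upright axis. May be absent in a run.
- wheel_left (a joint): the left thumbwheel: black disc 90 mm across, 18 mm thick, axle along the locker's y. A raised white bar (10 mm wide, 4 high) across its rim shows the setting. Value = digit x 0.28 rad, 0 to 9 (stops at 0 and 2.52): at 0 the bar leans 1.26 rad from upright towards the robot, at 9 as far to the back; growing values roll the top to the locker's +x. Friction 0.05 N m, no clicks, stays where left.
- wheel_left_axle (a point): centre of the left thumbwheel on its axle, world z 0.171, 6 mm above the head's flat top; the rim is 45 mm away, so the wheel can be pinched across its flat faces from above. Wheels stand 60 mm apart with 42 mm free between their faces. The point turns with the wheel.
- wheel_mid (a joint): the middle thumbwheel: black disc 90 mm across, 18 mm thick, axle along the locker's y. A raised white bar (10 mm wide, 4 high) across its rim shows the setting. Value = digit x 0.28 rad, 0 to 9 (stops at 0 and 2.52): at 0 the bar leans 1.26 rad from upright towards the robot, at 9 as far to the back; growing values roll the top to the locker's +x. Friction 0.05 N m, no clicks, stays where left.
- wheel_mid_axle (a point): centre of the middle thumbwheel on its axle, world z 0.171, 6 mm above the head's flat top; the rim is 45 mm away, so the wheel can be pinched across its flat faces from above. Wheels stand 60 mm apart with 42 mm free between their faces. The point turns with the wheel.
- wheel_right (a joint): the right thumbwheel: black disc 90 mm across, 18 mm thick, axle along the locker's y. A raised white bar (10 mm wide, 4 high) across its rim shows the setting. Value = digit x 0.28 rad, 0 to 9 (stops at 0 and 2.52): at 0 the bar leans 1.26 rad from upright towards the robot, at 9 as far to the back; growing values roll the top to the locker's +x. Friction 0.05 N m, no clicks, stays where left.
- wheel_right_axle (a point): centre of the right thumbwheel on its axle, world z 0.171, 6 mm above the head's flat top; the rim is 45 mm away, so the wheel can be pinched across its flat faces from above. Wheels stand 60 mm apart with 42 mm free between their faces. The point turns with the wheel.
- lock_button (a joint): round grey spring push button, 32 mm across, in a black housing at the right end of the locker's top; 0 = up, 0.006 m = fully pressed (about 5 N); springs back.
- lock_button_top (a point): centre of the lock button's upper face
- mug_1: cream mug, 102 mm tall, a bystander; origin at the centre of its underside
- kitchen_timer: round red and white kitchen timer, 62 mm across, 55 mm tall, a bystander; origin at the centre of its underside
Not all that is in view belongs to the job. Leave any blue look-alike of the part that bears jar_a_mid alone. What is shaped like the part that bears jar_b_mid but blue is not meant.

How it is judged:
By the outcome, as a careful person would: the job done as asked, in the order asked, and still so for the second after the job is handed in, with the robot touching nothing.
Of pill_a, pill_b, jar_a, jar_b only 2 to 4 are there at a start; the rules pass over those that are not, and their reading is None.
At some moment in a run one of jar_a, jar_b may be knocked a few centimetres aside while the robot is not near it.
It also fails if it takes over 210 s, if anything falls off the work surface, if the arm or the gripper's body presses on something with over 40 N, if the wrist force passes 120 N, or if a joint passes its speed limit or range.

## Working session

There is one attempt and no reset: what is moved stays moved. The work goes in short steps, Python scripts to look and compute and a tool call to move; the robot and the scene stay as the last step left them, time stands still between calls to the robot, and variables do not carry over. Pictures are saved under pics/ and viewed, at most 14 in all, crops included, and the job is handed in when it is done.

Besides the shell and the picture viewer there is one more tool, called by a JSON object that holds its "name" and its "arguments". carry_out: Moves the arm, as the interface text tells. Its arguments: {"type":"object","properties":{"fingers":{"type":"array","items":{"type":"number"}},"dp":{"type":"array","items":{"type":"array","items":{"type":"number"}}},"twist":{"type":"array","items":{"type":"array","items":{"type":"number"}}}},"required":["fingers","dp","twist"]}

```bash
mkdir -p pics; ls
python3 - <<'E'
from workcell import *
import cv2
for n in("side","top"):
    c=get_calibration(n);print(n,c)
    cv2.imwrite(f"pics/{n}0.png",camera(n)[:,:,::-1])
s=state();print(s)
E
```

```text
pics
side {'camera_matrix': array([[398.21360416,   0.        , 283.4592933 ],
       [  0.        , 398.21360416, 203.52937057],
       [  0.        ,   0.        ,   1.        ]]), 'k1': -0.044910334866793813, 'xyz': array([0.15174625, 0.67646619, 0.73529614]), 'attitude': array([[-8.44923766e-01,  3.21098955e-01, -4.27784163e-01],
       [-5.34886631e-01, -5.06696803e-01,  6.76132118e-01],
       [ 3.48448901e-04,  8.00096126e-01,  5.99871710e-01]])}
top {'camera_matrix': array([[457.04809499,   0.        , 276.35763462],
       [  0.        , 457.04809499, 213.06732735],
       [  0.        ,   0.        ,   1.        ]]), 'k1': 0.01980931689689451, 'xyz': array([0.07074314, 0.01379033, 1.50041857]), 'attitude': array([[ 2.36796002e-02,  9.43809575e-01, -3.29640354e-01],
       [-9.99719494e-01,  2.22038547e-02, -8.24154946e-03],
       [-4.59166766e-04,  3.29743044e-01,  9.44070609e-01]])}
{'time': 0.1, 'joint_pos': array([ 1.10239242,  0.43514269,  0.02495814,  1.57401066, -0.01161909,
        1.13399766, -0.07511626]), 'dq': array([-9.70897847e-04, -8.17522909e-04, -1.06960301e-03, -1.17349736e-03,
        8.46190098e-05,  1.62742824e-03, -6.48295105e-04]), 'joint_efforts': array([ 4.15878778e-03, -6.69121599e+01,  9.88358259e-01, -3.15147078e+01,
       -6.06121332e-02,  3.72959173e-02,  6.70830423e-05]), 'ee_pos': array([ 0.22336171, -0.58322947,  0.2260281 ]), 'eef_rot': array([[ 9.33865011e-01,  3.57625193e-01, -6.01971226e-04],
       [ 3.57625684e-01, -9.33864142e-01,  1.27876606e-03],
       [-1.04840385e-04, -1.40947525e-03, -9.99999001e-01]]), 'contact_force': array([-0.28755114, -0.45971254,  0.09387968]), 'ft_torque': array([ 0.0289445 , -0.05677776,  0.03160835]), 'grip_force': 0.0, 'finger_gap': 0.9972493987444183}
```

View pics/top0.png

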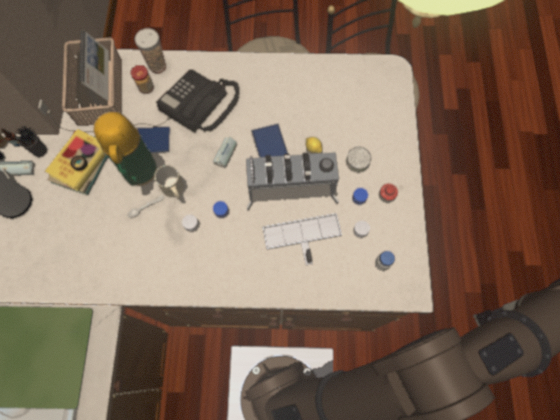

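View pics/side0.png

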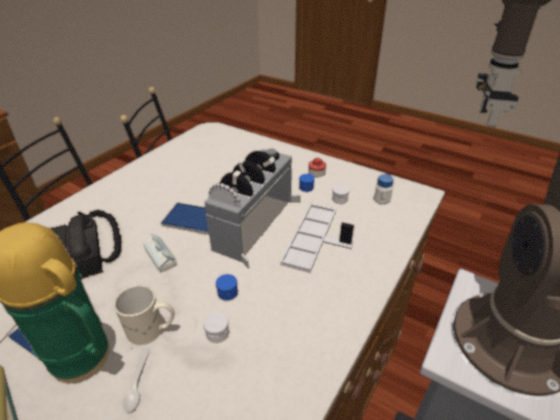

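The top view shows one blue-capped pill bottle (386,260), white jars at (361,230) and (190,223), blue look-alikes at (220,209) and (361,196), the timer at (388,192), the mug at (170,180), the tray centred at (302,232) with its fin at (307,252), and the locker at (293,175). The side view agrees: jars at (341,195) and (216,327), bottle at (384,188).

```bash
cat > h.py <<'E'
from workcell import *
import numpy as np, cv2
C={n:get_calibration(n) for n in("side","top")}
def proj(n,P):
    c=C[n];p=(np.atleast_2d(P)-c["xyz"])@c["attitude"]
    s=np.c_[p[:,0],-p[:,1]]/-p[:,2:3]
    s=s*(1+c["k1"]*(s**2).sum(1,keepdims=True))
    K=c["camera_matrix"];return s@np.diag([K[0,0],K[1,1]])+K[:2,2]
def ray(n,uv,z):
    c=C[n];K=c["camera_matrix"]
    s0=(np.atleast_2d(uv)-K[:2,2])/[K[0,0],K[1,1]];s=s0.copy()
    for _ in range(8): s=s0/(1+c["k1"]*(s**2).sum(1,keepdims=True))
    d=np.c_[s[:,0],-s[:,1],-np.ones(len(s))]@c["attitude"].T
    return c["xyz"]+d*((z-c["xyz"][2])/d[:,2])[:,None]
def crop(n,img,u0,v0,w,h,k,f):
    cv2.imwrite(f"pics/{f}.png",cv2.resize(img[v0:v0+h,u0:u0+w,::-1],None,fx=k,fy=k,interpolation=cv2.INTER_CUBIC))
E
python3 - <<'E'
from h import *
t=cv2.imread("pics/top0.png")[:,:,::-1];s=cv2.imread("pics/side0.png")[:,:,::-1]
crop("top",t,230,135,180,135,4,"tc");crop("side",s,195,140,200,140,4,"sc")
for nm,uv,z in[("pillTop",(386,257),.083),("jar1",(361,230),.042),("jar2",(190,223),.042),("traymid",(302,232),.01),("can",(359,158),.03),("lockertop",(293,163),.165)]: print(nm,ray("top",uv,z).round(3))
for nm,uv,z in[("pillTop",(385,181),.083),("jar1",(341,190),.042),("jar2",(216,322),.042)]: print(nm,ray("side",uv,z).round(3))
E
```

```text
pillTop [[ 0.426 -0.325  0.083]]
jar1 [[ 0.527 -0.257  0.042]]
jar2 [[0.538 0.315 0.042]]
traymid [[ 0.525 -0.062  0.01 ]]
can [[ 0.798 -0.262  0.03 ]]
lockertop [[ 0.709 -0.024  0.165]]
pillTop [[ 0.422 -0.314  0.083]]
jar1 [[ 0.535 -0.257  0.042]]
jar2 [[0.545 0.318 0.042]]
```

View pics/tc.png

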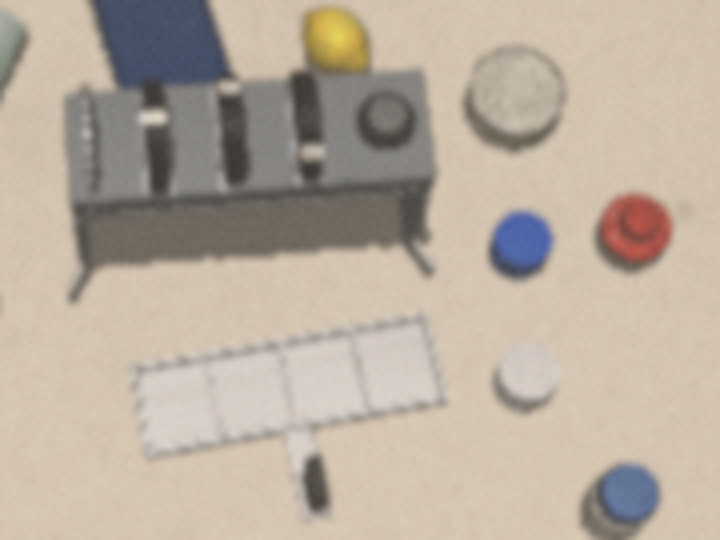

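View pics/sc.png

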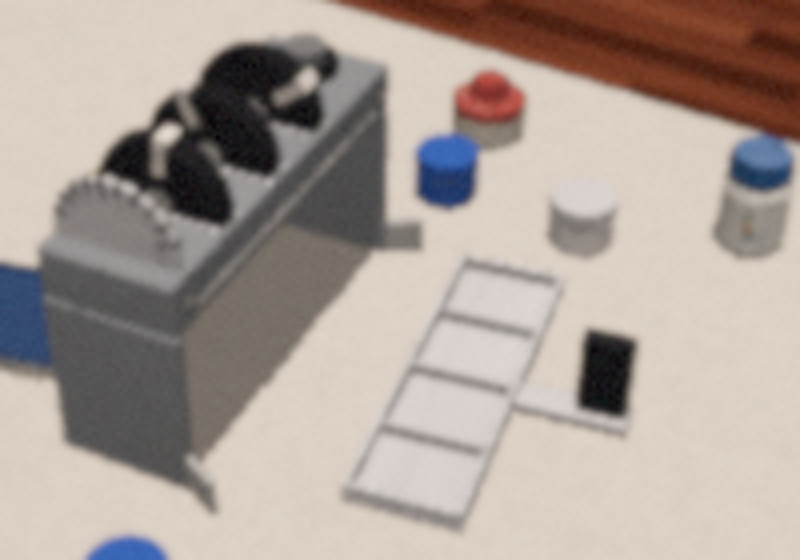

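```bash
cat > fit.py <<'E'
from h import *
from scipy.optimize import least_squares
T=lambda p:(np.array(p,float)+.5)/4-.5+[230,135]
S=lambda p:(np.array(p,float)+.5)/4-.5+[195,140]
def W(q,L):
    L=np.atleast_2d(np.array(L,float));c,s=np.cos(q[2]),np.sin(q[2])
    return np.c_[q[0]+c*L[:,0]-s*L[:,1],q[1]+s*L[:,0]+c*L[:,1],L[:,2]]
def fit(q0,tL,tp,sL,sp):
    f=lambda q:np.r_[(proj("top",W(q,tL))-T(tp)).ravel(),(proj("side",W(q,sL))-S(sp)).ravel()]
    r=least_squares(f,q0);return r.x,f(r.x)
if __name__=="__main__":
    h=.016;cs=lambda a,b,z:[(a,b,z),(a,-b,z),(-a,-b,z),(-a,b,z)]
    q,r=fit([.52,-.06,0],cs(.04,.13,h),[(135,368),(425,317),(443,400),(150,455)],[cs(.04,.13,h)[i] for i in(1,2,3,0)],[(466,262),(562,283),(463,525),(347,490)])
    print("tray",q.round(4),r.round(1)); print("grip",W(q,(-.098,0,.055)).round(4))
    z=.165;L=cs(.049,.147,z)
    q,r=fit([.70,-.03,0],L,[(65,95),(422,70),(434,178),(76,204)],[L[i] for i in(2,3,0)],[(385,70),(188,290),(42,247)])
    print("locker",q.round(4),r.round(1))
    for nm,y,tp,sp in(("l",.075,(152,118),(165,142)),("m",.015,(230,88),(188,110)),("r",-.045,(312,152),(298,88))):
        f=lambda a:W(q,(.048*np.sin(a[0]),y,.171+.048*np.cos(a[0])))
        e=lambda a:np.r_[(proj("top",f(a))-T(tp)).ravel(),(proj("side",f(a))-S(sp)).ravel()]
        a=min((least_squares(e,[i]) for i in(-1,0,1)),key=lambda r:r.cost);print(nm,((a.x+1.26)/.28).round(2),e(a.x).round(1))
    # round things: fit top disc centres
    for nm,z,tp,sp in(("pill",.083,(630,492),(763,162)),("jar1",.042,(527,372),(583,200)),("blue",.042,(522,240),(448,155)),("timer",.04,(636,226),(489,105)),("button",.187,(388,118),(310,50))):
        g=lambda p:np.r_[(proj("top",[*p,z])-T(tp)).ravel(),(proj("side",[*p,z])-S(sp)).ravel()]
        a=least_squares(g,[.5,-.2]);print(nm,a.x.round(4),g(a.x).round(1))
E
python3 fit.py
python3 - <<'E'
from h import *
s=cv2.imread("pics/side0.png");t=cv2.imread("pics/top0.png")
a=cv2.resize(t[155:255,130:250],None,fx=3.3,fy=3.3,interpolation=2);b=cv2.resize(s[260:360,100:260],None,fx=2.5,fy=2.5,interpolation=2)
o=np.zeros((330,800,3),np.uint8);o[:a.shape[0],:a.shape[1]]=a;o[:b.shape[0],400:400+b.shape[1]]=b;cv2.imwrite("pics/j2.png",o)
E
```

```text
tray [ 0.5277 -0.0587  0.2138] [-2.1 -0.1 -0.2 -1.   0.8  0.2 -1.6  0.6 -0.3 -1.3  1.6 -1.   0.7 -1.
 -0.7 -0.2]
grip [[ 0.432  -0.0795  0.055 ]]
locker [ 0.6894 -0.0218  0.1184] [-0.6  0.3  0.5 -1.2  1.7 -0.6 -1.1  1.   1.9 -1.7 -1.4  1.  -0.2  0.8]
l [4.42] [ 1.  -0.6  0.9 -1.7]
m [6.39] [-0.  -1.2 -1.1 -5.3]
r [1.51] [ 0.6 -0.1  3.1 -2.3]
pill [ 0.4243 -0.3262] [-0.8 -0.   0.5 -1.3]
jar1 [ 0.5365 -0.2581] [-0.2 -0.4  0.4  0. ]
blue [ 0.6547 -0.2579] [-0.3 -0.3  0.4 -0.1]
timer [ 0.6692 -0.354 ] [-1.   0.1  0.5 -1.7]
button [ 0.6974 -0.1284] [-0.4 -0.1  0.3 -0.5]
```

View pics/j2.png

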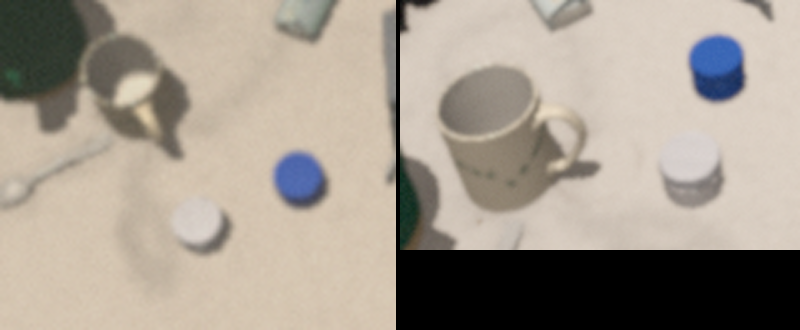

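Jar 2 is at about (189,221) in the top view and (216,323) in the side view. I'll first turn the gripper so it closes along the tray's x, then go above jar 1.

Create go.py:
```python
import sys
from h import *
# go.py x y z yaw_of_tool_y [n]: remaining tool-frame move (pointing down)
def go(x,y,z,a=None,n=None,s=None):
    s=s or state();R=s["eef_rot"];p=s["ee_pos"]
    d=np.array([x,y,z])-p
    cur=np.arctan2(R[1,1],R[0,1])
    print("t",round(s["time"],2),"p",p.round(4),"yaw",cur.round(3),"gap",(s["finger_gap"]*.0918).round(4),"F",s["contact_force"].round(1),"tilt z",R[:2,2].round(4))
    if a is not None:
        w=(a-cur+np.pi)%(2*np.pi)-np.pi;print("twist z total",-w.round(4))
    t=R.T@d;k=n or int(np.ceil(np.linalg.norm(t)/.055)) or 1
    print("dp total",t.round(4),"rows",k,"each",(t/k).round(4))
if __name__=="__main__": go(*map(float,sys.argv[1:4]),a=float(sys.argv[4]) if len(sys.argv)>4 else None)
```

```text
(no output)
```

{"name": "carry_out", "arguments": {"fingers": [0.0918,0.0918,0.0918,0.0918,0.0918,0.0918,0.0918,0.0918], "dp": [[0,0,0],[0,0,0],[0,0,0],[0,0,0],[0,0,0],[0,0,0],[0,0,0],[0,0,0]], "twist": [[0,0,-0.177],[0,0,-0.177],[0,0,-0.177],[0,0,-0.177],[0,0,-0.177],[0,0,-0.177],[0,0,-0.177],[0,0,-0.177]]}}

```text
time: 1.1
ee_pos: [0.2234, -0.5834, 0.2263]
eef_rot: [[-0.215, 0.977, -0.0], [0.977, 0.215, 0.001], [0.001, -0.0, -1.0]]
contact_force: [-1.1, -0.1, -0.3]
finger_gap: 0.999
grip_force: 0.0
```

{"name": "carry_out", "arguments": {"fingers": [0.0918,0.0918,0.0918,0.0918,0.0918,0.0918,0.0918,0.0918,0.0918,0.0918], "dp": [[0.028,0.042,0],[0.028,0.042,0],[0.028,0.042,0],[0.028,0.042,0],[0.028,0.042,0],[0.028,0.042,0],[0.028,0.042,0],[0.028,0.042,0],[0.028,0.042,0],[0,0,0]], "twist": [[0,0,0],[0,0,0],[0,0,0],[0,0,0],[0,0,0],[0,0,0],[0,0,0],[0,0,0],[0,0,0],[0,0,0]]}}

```text
time: 2.35
ee_pos: [0.5431, -0.2531, 0.2264]
eef_rot: [[-0.217, 0.976, 0.001], [0.976, 0.217, 0.003], [0.002, 0.002, -1.0]]
contact_force: [-0.7, -0.6, 0.8]
finger_gap: 1.0
grip_force: 0.0
```

```bash
python3 go.py .5365 -.258 .021 .214
python3 - <<'E'
from h import *
crop("top",camera("top"),150,135,260,160,3,"t1")
E
```

```text
Traceback (most recent call last):
  File "go.py", line 13, in <module>
    if __name__=="__main__": go(*map(float,sys.argv[1:4]),a=float(sys.argv[4]) if len(sys.argv)>4 else None)
                             ~~^^^^^^^^^^^^^^^^^^^^^^^^^^^^^^^^^^^^^^^^^^^^^^^^^^^^^^^^^^^^^^^^^^^^^^^^^^^^^
  File "go.py", line 8, in go
    print("t",round(s["time"],2),"p",p.round(4),"yaw",cur.round(3),"gap",(s["finger_gap"]*.0918).round(4),"F",s["contact_force"].round(1),"tilt z",R[:2,2].round(4))
                                                                         ^^^^^^^^^^^^^^^^^^^^^^^^^^^^^
AttributeError: 'float' object has no attribute 'round'
```

View pics/t1.png

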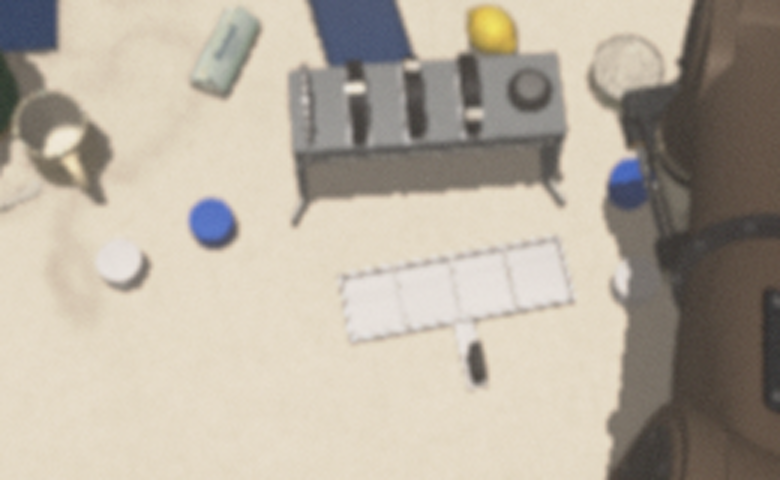

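Jar 1 is still in place at about (630,282) in the crop, partly under the wrist, and everything else is unmoved. Next I go down and grip it.

{"name": "carry_out", "arguments": {"fingers": [0.0918,0.0918,0.0918,0.0918,0.0918,0.0918,0.0918,0.03,0.03,0.03], "dp": [[-0.0035,-0.0075,0.03],[0,0,0.04],[0,0,0.04],[0,0,0.04],[0,0,0.035],[0,0,0.02],[0,0,0],[0,0,0],[0,0,0],[0,0,0]], "twist": [[0,0,0],[0,0,0],[0,0,0],[0,0,0],[0,0,0],[0,0,0],[0,0,0],[0,0,0],[0,0,0],[0,0,0]]}}

```text
time: 3.65
ee_pos: [0.5342, -0.2634, 0.0226]
eef_rot: [[-0.209, 0.978, 0.001], [0.978, 0.209, -0.001], [-0.001, 0.001, -1.0]]
contact_force: [-0.1, 0.3, -0.6]
finger_gap: 0.722
grip_force: 0.0
```

```bash
sed -i 's/(s\["finger_gap"\]\*.0918).round(4)/round(float(s["finger_gap"])*.0918,4),"grip",round(float(s["grip_force"]),1)/; s/-w.round(4)/round(float(-w),4)/; s/cur.round(3)/round(float(cur),3)/' go.py
python3 - <<'E'
from h import *
from go import go
from fit import W
q=[.5277,-.0587,.2138]
for y in(.096,.032,-.032,-.096): print(y,W(q,(0,y,0)).round(4))
p=W(q,(0,-.096,0))[0];go(p[0],p[1],.09,.214)
E
```

```text
0.096 [[0.5073 0.0351 0.    ]]
0.032 [[ 0.5209 -0.0274  0.    ]]
-0.032 [[ 0.5345 -0.09    0.    ]]
-0.096 [[ 0.5481 -0.1525  0.    ]]
t 3.65 p [ 0.5342 -0.2634  0.0226] yaw 0.211 gap 0.0663 grip 0.0 F [-0.1  0.3 -0.6] tilt z [ 0.0012 -0.0007]
twist z total -0.0033
dp total [ 0.1055  0.0368 -0.0675] rows 3 each [ 0.0352  0.0123 -0.0225]
```

{"name": "carry_out", "arguments": {"fingers": [0.066,0.066,0.03,0.03,0.03,0.03,0.03], "dp": [[0.005,0.0015,0.001],[0,0,0],[0,0,0],[0,0,0],[0,0,0],[0,0,0],[0,0,0]], "twist": [[0,0,0],[0,0,0],[0,0,0],[0,0,0],[0,0,0],[0,0,0],[0,0,0]]}}

```text
time: 4.53
ee_pos: [0.5343, -0.258, 0.0207]
eef_rot: [[-0.209, 0.978, 0.0], [0.978, 0.209, -0.0], [-0.0, 0.0, -1.0]]
contact_force: [0.5, -0.1, 0.5]
finger_gap: 0.548
grip_force: 30.0
```

```bash
python3 go.py .5481 -.1525 .09 .214
```

```text
t 4.53 p [ 0.5343 -0.258   0.0207] yaw 0.211 gap 0.0503 grip 30.0 F [ 0.5 -0.1  0.5] tilt z [ 0.0001 -0.    ]
twist z total -0.0031
dp total [ 0.1002  0.0356 -0.0693] rows 3 each [ 0.0334  0.0119 -0.0231]
```

{"name": "carry_out", "arguments": {"fingers": [0.03,0.03,0.03,0.03,0.03,0.03,0.03], "dp": [[0,0,-0.035],[0.015,0.006,-0.015],[0.04,0.014,0],[0.03,0.011,0],[0.015,0.005,0],[0,0,0],[0,0,0]], "twist": [[0,0,0],[0,0,0],[0,0,0],[0,0,0],[0,0,0],[0,0,0],[0,0,0]]}}

```text
time: 5.4
ee_pos: [0.5481, -0.1542, 0.0705]
eef_rot: [[-0.208, 0.978, -0.0], [0.978, 0.208, -0.001], [-0.001, -0.001, -1.0]]
contact_force: [0.2, -0.2, -2.0]
finger_gap: 0.549
grip_force: 30.0
```

```bash
python3 go.py .5481 -.1525 .027 .214;python3 - <<'E'
from h import *
from fit import W
q=[.5277,-.0587,.2138];cs=lambda a,b,z:[(a,b,z),(a,-b,z),(-a,-b,z),(-a,b,z)]
s=camera("side");cv2.imwrite("pics/s2raw.png",s[:,:,::-1])
im=cv2.resize(s[150:310,220:420,::-1],None,fx=4,fy=4,interpolation=2)
def d(P,c):
    p=((proj("side",W(q,P))-[220,150]+.5)*4-.5).astype(int);cv2.polylines(im,[p.reshape(-1,1,2)],True,c,1)
d(cs(.04,.13,.016),(0,0,255))
for y in(.064,0,-.064): d([(.04,y,.016),(-.04,y,.016)],(0,255,0))
cv2.imwrite("pics/s2.png",im[:600])
E
```

```text
t 5.4 p [ 0.5481 -0.1542  0.0705] yaw 0.209 gap 0.0504 grip 30.0 F [ 0.2 -0.2 -2. ] tilt z [-0.0005 -0.001 ]
twist z total -0.0046
dp total [0.0017 0.0003 0.0435] rows 1 each [0.0017 0.0003 0.0435]
```

View pics/s2.png

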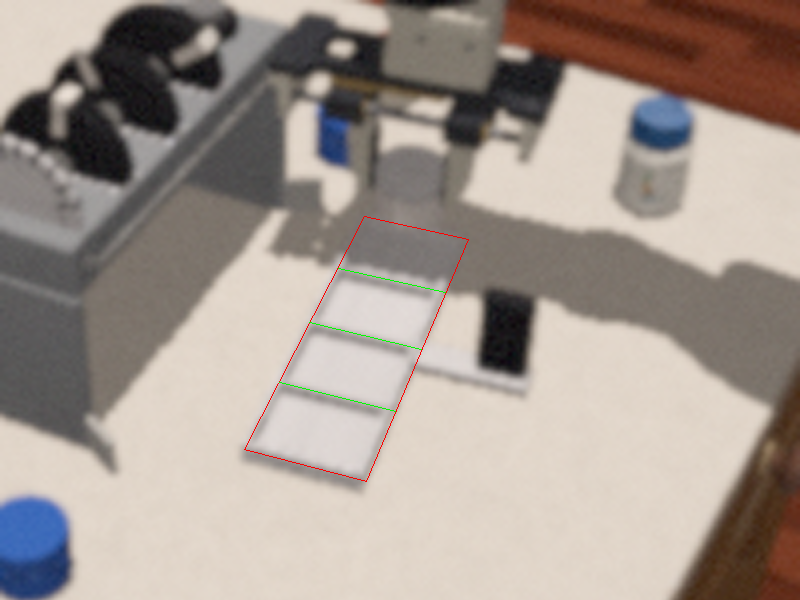

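The projected tray outline matches the picture, with dividers at about (390,280), (365,335) and (338,395), and the held jar hangs over the far cell. Lower it.

{"name": "carry_out", "arguments": {"fingers": [0.03,0.03,0.03,0.03,0.03,0.03], "dp": [[0.0015,0,0.015],[0,0,0.012],[0,0,0.01],[0,0,0.0075],[0,0,0],[0,0,0]], "twist": [[0,0,0],[0,0,0],[0,0,0],[0,0,0],[0,0,0],[0,0,0]]}}

```text
time: 6.2
ee_pos: [0.5483, -0.1511, 0.0264]
eef_rot: [[-0.209, 0.978, 0.0], [0.978, 0.209, -0.0], [-0.0, 0.0, -1.0]]
contact_force: [0.1, 0.2, -1.4]
finger_gap: 0.546
grip_force: 30.0
```

{"name": "carry_out", "arguments": {"fingers": [0.03,0.0918,0.0918,0.0918,0.0918,0.0918,0.0918,0.0918,0.0918,0.0918], "dp": [[0,0,0.0015],[0,0,0],[0,0,0],[0,0,0],[0,0,0],[0,0,-0.02],[0,0,-0.05],[0,0,-0.05],[0,0,-0.03],[0,0,0]], "twist": [[0,0,0],[0,0,0],[0,0,0],[0,0,0],[0,0,0],[0,0,0],[0,0,0],[0,0,0],[0,0,0],[0,0,0]]}}

```text
time: 7.45
ee_pos: [0.5497, -0.1513, 0.1773]
eef_rot: [[-0.209, 0.978, 0.005], [0.978, 0.209, -0.001], [-0.002, 0.004, -1.0]]
contact_force: [-0.2, -0.3, -0.1]
finger_gap: 1.004
grip_force: 0.0
```

```bash
python3 - <<'E'
from h import *
s=camera("side");t=camera("top")
a=cv2.resize(t[150:250,160:340,::-1],None,fx=3,fy=3,interpolation=2);b=cv2.resize(s[200:360,180:380,::-1],None,fx=2.4,fy=2.4,interpolation=2)
print(a.shape,b.shape)
o=np.zeros((690,540,3),np.uint8);o[:300,:540]=a;o[304:304+384,:480]=b;cv2.imwrite("pics/j3.png",cv2.resize(o,(470,600)))
cv2.imwrite("pics/j3.png",o[:600] if False else np.hstack([cv2.resize(a,(390,217)).copy() if False else np.vstack([cv2.resize(t[150:250,160:290,::-1],(390,300),interpolation=2),np.zeros((84,390,3),np.uint8)]),cv2.resize(s[180:340,180:345,::-1],(396,384),interpolation=2)]))
E
python3 go.py .54 .317 .12 .214
```

```text
(300, 540, 3) (384, 480, 3)
t 7.55 p [ 0.5478 -0.1512  0.1744] yaw 0.211 gap 0.092 grip 0.0 F [ 0.4  0.2 -0.9] tilt z [-0.0003 -0.0002]
twist z total -0.0033
dp total [0.4595 0.0903 0.0543] rows 9 each [0.0511 0.01   0.006 ]
```

View pics/j3.png

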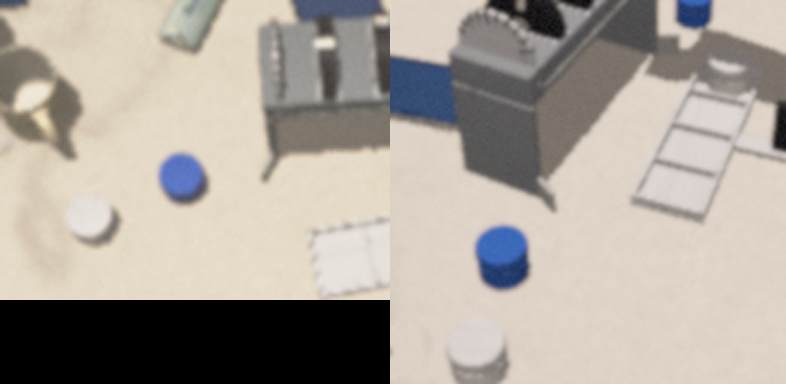

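Jar 1 stands in the far cell. Jar 2 is unmoved at (190,221) top and (216,323) side; I need to check the mug's handle and the blue jar before choosing a grip direction.

Run:
```python
from h import *
from scipy.optimize import least_squares
def two(z,tp,sp):
    g=lambda p:np.r_[(proj("top",[*p,z])-tp).ravel(),(proj("side",[*p,z])-sp).ravel()]
    a=least_squares(g,[.5,.2]);return a.x.round(4),g(a.x).round(1)
print("jar2",two(.042,(190.2,221.5),(216.2,323)))
print("blue",two(.042,(220.3,208.3),(227,281)))
print("mugrim top",ray("top",(166,176),.1),"handle tip",ray("top",(184,202),.06), ray("side",(172,317),.06))
from go import go
go(.541,.316,.15,1.4)
```

```text
jar2 (array([0.5432, 0.3185]), array([-1.1, -0. ,  0.3, -0.6]))
blue (array([0.5953, 0.2172]), array([-0. , -0.7,  0.4,  0.4]))
mugrim top [[0.68202015 0.39719008 0.1       ]] handle tip [[0.60581366 0.33793222 0.06      ]] [[0.61883989 0.36725156 0.06      ]]
t 7.55 p [ 0.5478 -0.1512  0.1744] yaw 0.211 gap 0.092 grip 0.0 F [ 0.4  0.2 -0.9] tilt z [-0.0003 -0.0002]
twist z total -1.1893
dp total [0.4583 0.0911 0.0243] rows 9 each [0.0509 0.0101 0.0027]
```

{"name": "carry_out", "arguments": {"fingers": [0.0918,0.0918,0.0918,0.0918,0.0918,0.0918,0.0918], "dp": [[0,0,0],[0,0,0],[0,0,0],[0,0,0],[0,0,0],[0,0,0],[0,0,0]], "twist": [[0,0,-0.17],[0,0,-0.17],[0,0,-0.17],[0,0,-0.17],[0,0,-0.17],[0,0,-0.17],[0,0,-0.17]]}}

```text
time: 8.43
ee_pos: [0.5472, -0.151, 0.173]
eef_rot: [[-0.987, 0.163, -0.003], [0.163, 0.987, 0.001], [0.003, 0.0, -1.0]]
contact_force: [-0.3, 0.2, 0.2]
finger_gap: 1.003
grip_force: 0.0
```

{"name": "carry_out", "arguments": {"fingers": [0.0918,0.0918,0.0918,0.0918,0.0918,0.0918,0.0918,0.0918,0.0918,0.0918], "dp": [[0.01,0.051,0],[0.01,0.051,0],[0.01,0.051,0],[0.01,0.051,0],[0.01,0.051,0],[0.01,0.051,0],[0.01,0.051,0],[0.01,0.051,0],[0.006,0.052,0],[0,0,0]], "twist": [[0,0,0],[0,0,0],[0,0,0],[0,0,0],[0,0,0],[0,0,0],[0,0,0],[0,0,0],[0,0,0],[0,0,0]]}}

```text
time: 9.68
ee_pos: [0.5386, 0.3219, 0.1731]
eef_rot: [[-0.987, 0.162, -0.003], [0.162, 0.987, 0.002], [0.004, 0.002, -1.0]]
contact_force: [1.2, -1.1, -0.3]
finger_gap: 0.997
grip_force: 0.0
```

{"name": "carry_out", "arguments": {"fingers": [0.0918,0.0918], "dp": [[0,0,0.03],[0,0,0]], "twist": [[0,0,0],[0,0,0]]}}

```text
time: 9.93
ee_pos: [0.5398, 0.3144, 0.1414]
eef_rot: [[-0.986, 0.169, -0.005], [0.169, 0.986, -0.004], [0.004, -0.005, -1.0]]
contact_force: [0.5, -0.2, 0.5]
finger_gap: 0.999
grip_force: 0.0
```

```bash
python3 go.py .541 .317 .021 1.4
python3 - <<'E'
from h import *
s=camera("side");t=camera("top")
cv2.imwrite("pics/j4.png",np.hstack([cv2.resize(t[150:260,150:290,::-1],(420,330),interpolation=2),cv2.resize(s[250:360,140:260,::-1],(360,330),interpolation=2)]))
E
```

```text
t 9.93 p [0.5398 0.3144 0.1414] yaw 1.401 gap 0.0917 grip 0.0 F [ 0.5 -0.2  0.5] tilt z [-0.005 -0.004]
twist z total 0.0006
dp total [-0.0013  0.0033  0.1204] rows 3 each [-0.0004  0.0011  0.0401]
```

View pics/j4.png

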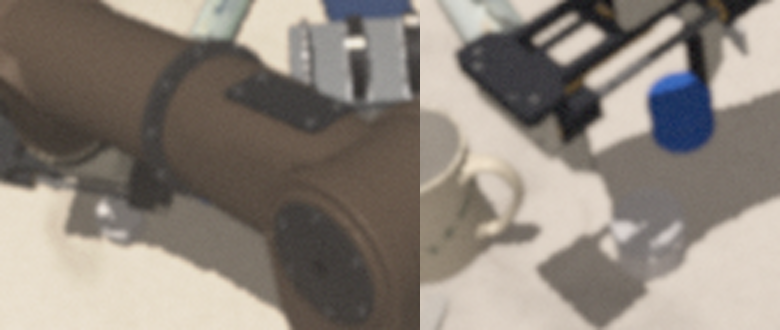

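Jar 2 is still at (216,323) in the side view, shaded by the arm, with the handle clear of the fingers. Go down and grip.

{"name": "carry_out", "arguments": {"fingers": [0.0918,0.0918,0.0918,0.0918,0.0918,0.07,0.03,0.03,0.03,0.03], "dp": [[-0.001,0.001,0.03],[0,0,0.04],[0,0,0.03],[0,0,0.02],[0,0,0],[0,0,0],[0,0,0],[0,0,0],[0,0,0],[0,0,0]], "twist": [[0,0,0],[0,0,0],[0,0,0],[0,0,0],[0,0,0],[0,0,0],[0,0,0],[0,0,0],[0,0,0],[0,0,0]]}}

```text
time: 11.28
ee_pos: [0.5425, 0.318, 0.0251]
eef_rot: [[-0.986, 0.169, 0.001], [0.169, 0.986, 0.001], [-0.0, 0.001, -1.0]]
contact_force: [-0.4, 0.5, 1.3]
finger_gap: 0.548
grip_force: 30.0
```

{"name": "carry_out", "arguments": {"fingers": [0.03,0.03,0.03,0.03], "dp": [[0,0,0],[0,0,0],[0,0,-0.05],[0,0,-0.05]], "twist": [[0,0,0],[0,0,0],[0,0,0],[0,0,0]]}}

```text
time: 11.78
ee_pos: [0.5416, 0.3168, 0.1248]
eef_rot: [[-0.986, 0.169, -0.002], [0.169, 0.986, -0.002], [0.002, -0.002, -1.0]]
contact_force: [1.3, -0.0, -0.9]
finger_gap: 0.546
grip_force: 30.0
```

{"name": "carry_out", "arguments": {"fingers": [0.03,0.03,0.03,0.03,0.03,0.03,0.03], "dp": [[-0.002,-0.047,0],[-0.002,-0.047,0],[-0.002,-0.047,0],[-0.002,-0.047,0],[-0.002,-0.047,0],[-0.004,-0.0485,0],[0,0,0]], "twist": [[0,0,0],[0,0,0],[0,0,0],[0,0,0],[0,0,0],[0,0,0],[0,0,0]]}}

```text
time: 12.65
ee_pos: [0.5072, 0.0305, 0.1238]
eef_rot: [[-0.984, 0.176, -0.003], [0.176, 0.984, -0.003], [0.002, -0.004, -1.0]]
contact_force: [0.1, -0.0, -0.5]
finger_gap: 0.546
grip_force: 30.0
```

{"name": "carry_out", "arguments": {"fingers": [0.03,0.03,0.03,0.03,0.03,0.03,0.03,0.03,0.03], "dp": [[0,0,0.02],[0,0,0.03],[0,0,0],[0,0,0],[0,0,0],[0,0,0],[0,0,0],[0,0,0],[0,0,0]], "twist": [[0,0,0.17],[0,0,0.17],[0,0,0.17],[0,0,0.17],[0,0,0.17],[0,0,0.17],[0,0,0.17],[0,0,0],[0,0,0]]}}

```text
time: 13.78
ee_pos: [0.508, 0.0363, 0.0746]
eef_rot: [[-0.214, 0.977, -0.0], [0.977, 0.214, -0.0], [0.0, -0.0, -1.0]]
contact_force: [-0.2, 0.6, -0.9]
finger_gap: 0.546
grip_force: 30.0
```

```bash
python3 go.py .5073 .0351 .03 .212
```

```text
t 13.78 p [0.508  0.0363 0.0746] yaw 0.215 gap 0.0502 grip 30.0 F [-0.2  0.6 -0.9] tilt z [-0.0004 -0.0001]
twist z total 0.0034
dp total [-0.001  -0.0009  0.0446] rows 1 each [-0.001  -0.0009  0.0446]
```

{"name": "carry_out", "arguments": {"fingers": [0.03,0.03,0.03,0.03,0.03,0.03], "dp": [[-0.001,-0.001,0.015],[0,0,0.012],[0,0,0.01],[0,0,0.0065],[0,0,0],[0,0,0]], "twist": [[0,0,0],[0,0,0],[0,0,0],[0,0,0],[0,0,0],[0,0,0]]}}

```text
time: 14.52
ee_pos: [0.5077, 0.0347, 0.0315]
eef_rot: [[-0.209, 0.978, 0.0], [0.978, 0.209, 0.0], [-0.0, 0.0, -1.0]]
contact_force: [0.2, 0.4, -1.1]
finger_gap: 0.55
grip_force: 30.0
```

{"name": "carry_out", "arguments": {"fingers": [0.03,0.0918,0.0918,0.0918,0.0918,0.0918,0.0918,0.0918,0.0918,0.0918], "dp": [[0,0,0.002],[0,0,0],[0,0,0],[0,0,0],[0,0,-0.02],[0,0,-0.05],[0,0,-0.05],[0,0,-0.03],[0,0,0],[0,0,0]], "twist": [[0,0,0],[0,0,0],[0,0,0],[0,0,0],[0,0,0],[0,0,0],[0,0,0],[0,0,0],[0,0,0],[0,0,0]]}}

```text
time: 15.78
ee_pos: [0.507, 0.0344, 0.1786]
eef_rot: [[-0.209, 0.978, -0.001], [0.978, 0.209, -0.0], [-0.0, -0.001, -1.0]]
contact_force: [0.8, -0.1, -0.6]
finger_gap: 0.999
grip_force: 0.0
```

```bash
python3 go.py .4225 -.3255 .175 .212
python3 - <<'E'
from h import *
s=camera("side");t=camera("top")
cv2.imwrite("pics/j5.png",np.hstack([cv2.resize(t[190:290,290:410,::-1],(360,300),interpolation=2),cv2.resize(s[160:280,270:430,::-1],(400,300),interpolation=2)]))
E
```

```text
t 15.78 p [0.507  0.0344 0.1786] yaw 0.211 gap 0.0917 grip 0.0 F [ 0.8 -0.1 -0.6] tilt z [-0.0008 -0.0003]
twist z total -0.0012
dp total [-0.3343 -0.1579  0.0038] rows 7 each [-0.0478 -0.0226  0.0005]
```

View pics/j5.png

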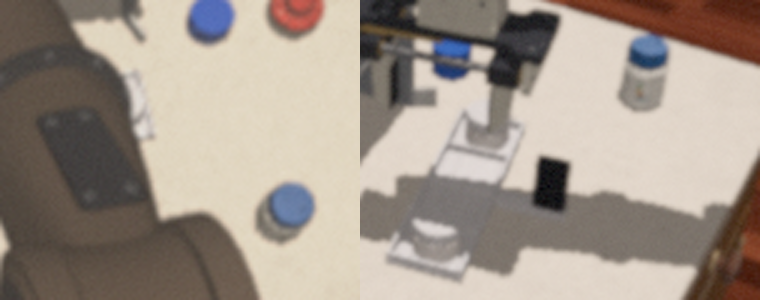

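Both jars stand in the end cells and the bottle is unmoved at (290,205) in the left crop. On to the bottle.

{"name": "carry_out", "arguments": {"fingers": [0.0918,0.0918,0.0918,0.0918,0.0918,0.0918,0.0918,0.0918,0.0918], "dp": [[-0.048,-0.0225,0],[-0.048,-0.0225,0],[-0.048,-0.0225,0],[-0.048,-0.0225,0],[-0.048,-0.0225,0],[-0.048,-0.0225,0],[-0.046,-0.023,0],[0,0,0],[0,0,0]], "twist": [[0,0,0],[0,0,0],[0,0,0],[0,0,0],[0,0,0],[0,0,0],[0,0,0],[0,0,0],[0,0,0]]}}

```text
time: 17.0
ee_pos: [0.4226, -0.3242, 0.1782]
eef_rot: [[-0.209, 0.978, -0.001], [0.978, 0.209, 0.002], [0.002, -0.001, -1.0]]
contact_force: [-0.4, 0.5, -0.3]
finger_gap: 0.999
grip_force: 0.0
```

```bash
python3 go.py .4225 -.3255 .045 .212
```

```text
t 17.0 p [ 0.4226 -0.3242  0.1782] yaw 0.211 gap 0.0917 grip 0.0 F [-0.4  0.5 -0.3] tilt z [-0.0013  0.0016]
twist z total -0.0011
dp total [-0.0015 -0.0002  0.1332] rows 3 each [-0.0005 -0.0001  0.0444]
```

{"name": "carry_out", "arguments": {"fingers": [0.0918,0.0918,0.0918,0.0918,0.07,0.03,0.03,0.03,0.03,0.03], "dp": [[-0.001,0,0.045],[0,0,0.045],[0,0,0.03],[0,0,0.013],[0,0,0],[0,0,0],[0,0,0],[0,0,0],[0,0,0],[0,0,0]], "twist": [[0,0,0],[0,0,0],[0,0,0],[0,0,0],[0,0,0],[0,0,0],[0,0,0],[0,0,0],[0,0,0],[0,0,0]]}}

```text
time: 18.25
ee_pos: [0.4235, -0.3263, 0.0467]
eef_rot: [[-0.209, 0.978, 0.001], [0.978, 0.209, -0.001], [-0.001, 0.001, -1.0]]
contact_force: [0.8, 0.1, 5.0]
finger_gap: 0.54
grip_force: 30.0
```

{"name": "carry_out", "arguments": {"fingers": [0.03,0.03,0.03,0.03], "dp": [[0,0,0],[0,0,-0.03],[0,0,-0.04],[0,0,0]], "twist": [[0,0,0],[0,0,0],[0,0,0],[0,0,0]]}}

```text
time: 18.75
ee_pos: [0.4244, -0.3269, 0.1186]
eef_rot: [[-0.209, 0.978, 0.004], [0.978, 0.209, -0.003], [-0.003, 0.003, -1.0]]
contact_force: [0.5, -0.5, -0.9]
finger_gap: 0.54
grip_force: 30.0
```

```bash
python3 go.py .5345 -.09 .115 .212
```

```text
t 18.75 p [ 0.4244 -0.3269  0.1186] yaw 0.211 gap 0.0496 grip 30.0 F [ 0.5 -0.5 -0.9] tilt z [ 0.0035 -0.0025]
twist z total -0.0014
dp total [0.2086 0.1572 0.0034] rows 5 each [0.0417 0.0314 0.0007]
```

{"name": "carry_out", "arguments": {"fingers": [0.03,0.03,0.03,0.03,0.03,0.03,0.03,0.03], "dp": [[0.035,0.026,0],[0.035,0.026,0],[0.035,0.026,0],[0.035,0.026,0],[0.035,0.027,0],[0.034,0.026,0],[0,0,0],[0,0,0]], "twist": [[0,0,0],[0,0,0],[0,0,0],[0,0,0],[0,0,0],[0,0,0],[0,0,0],[0,0,0]]}}

```text
time: 19.75
ee_pos: [0.5318, -0.0894, 0.1152]
eef_rot: [[-0.209, 0.978, -0.002], [0.978, 0.209, -0.0], [0.0, -0.002, -1.0]]
contact_force: [0.5, -1.3, -2.2]
finger_gap: 0.538
grip_force: 30.0
```

```bash
python3 go.py .5345 -.09 .053 .212
```

```text
t 19.75 p [ 0.5318 -0.0894  0.1152] yaw 0.211 gap 0.0494 grip 30.0 F [ 0.5 -1.3 -2.2] tilt z [-0.0021 -0.0005]
twist z total -0.001
dp total [-0.0012  0.0026  0.0622] rows 2 each [-0.0006  0.0013  0.0311]
```

{"name": "carry_out", "arguments": {"fingers": [0.03,0.03,0.03,0.03,0.03,0.03,0.03], "dp": [[-0.001,0.002,0.02],[0,0,0.018],[0,0,0.012],[0,0,0.008],[0,0,0.004],[0,0,0],[0,0,0]], "twist": [[0,0,0],[0,0,0],[0,0,0],[0,0,0],[0,0,0],[0,0,0],[0,0,0]]}}

```text
time: 20.62
ee_pos: [0.5354, -0.0894, 0.0547]
eef_rot: [[-0.209, 0.978, 0.001], [0.978, 0.209, -0.0], [-0.0, 0.001, -1.0]]
contact_force: [0.4, 0.4, -0.9]
finger_gap: 0.539
grip_force: 30.0
```

{"name": "carry_out", "arguments": {"fingers": [0.03,0.03,0.0918,0.0918,0.0918,0.0918,0.0918,0.0918,0.0918,0.0918], "dp": [[0,0,0.003],[0,0,0],[0,0,0],[0,0,0],[0,0,0],[0,0,-0.02],[0,0,-0.05],[0,0,-0.05],[0,0,-0.03],[0,0,0]], "twist": [[0,0,0],[0,0,0],[0,0,0],[0,0,0],[0,0,0],[0,0,0],[0,0,0],[0,0,0],[0,0,0],[0,0,0]]}}

```text
time: 21.88
ee_pos: [0.5366, -0.0894, 0.2038]
eef_rot: [[-0.209, 0.978, 0.005], [0.978, 0.209, -0.001], [-0.002, 0.005, -1.0]]
contact_force: [-0.0, -0.5, -0.0]
finger_gap: 0.999
grip_force: 0.0
```

```bash
python3 go.py .432 -.0795 .2 .212;python3 -c "
from h import *
print(state()['joint_pos'].round(2))"
```

```text
t 21.88 p [ 0.5366 -0.0894  0.2038] yaw 0.211 gap 0.0917 grip 0.0 F [-0.  -0.5 -0. ] tilt z [ 0.005  -0.0008]
twist z total -0.0012
dp total [ 0.0316 -0.1002  0.0033] rows 2 each [ 0.0158 -0.0501  0.0016]
[ 0.34  0.35 -0.35  1.78  0.14  1.03  0.14]
```

{"name": "carry_out", "arguments": {"fingers": [0.0918,0.0918,0.0918], "dp": [[0.01,-0.033,0],[0.01,-0.034,0],[0.011,-0.033,0]], "twist": [[0,0,0],[0,0,0],[0,0,0]]}}

```text
time: 22.25
ee_pos: [0.4288, -0.0799, 0.2]
eef_rot: [[-0.209, 0.978, -0.002], [0.978, 0.209, 0.0], [0.001, -0.002, -1.0]]
contact_force: [0.1, -0.2, 0.6]
finger_gap: 0.995
grip_force: 0.0
```

{"name": "carry_out", "arguments": {"fingers": [0.06,0.06,0.06,0.06,0.06,0.06,0.06,0.06,0.06,0.06], "dp": [[0,0,0.01],[0,0,0.015],[0,0,0.015],[0,0,0.01],[0,0,0],[0,0,0],[0,0,0],[0,0,0],[0,0,0],[0,0,0]], "twist": [[0,0,-0.175],[0,0,-0.175],[0,0,-0.175],[0,0,-0.175],[0,0,-0.175],[0,0,-0.175],[0,0,-0.175],[0,0,-0.175],[0,0,-0.175],[0,0,0]]}}

```text
time: 23.5
ee_pos: [0.43, -0.08, 0.1504]
eef_rot: [[-0.977, -0.212, -0.001], [-0.212, 0.977, 0.001], [0.001, 0.001, -1.0]]
contact_force: [-0.5, -0.8, -0.5]
finger_gap: 0.653
grip_force: 0.0
```

```bash
python3 go.py .432 -.0795 .037 1.785;python3 - <<'E'
from h import *
s=camera("side");print(state()['joint_pos'].round(2))
crop("side",s,200,130,200,150,4,"s6")
E
```

```text
t 23.5 p [ 0.43   -0.08    0.1504] yaw 1.785 gap 0.0599 grip 0.0 F [-0.5 -0.8 -0.5] tilt z [-0.0015  0.0007]
twist z total -0.0002
dp total [-2.200e-03 -1.000e-04  1.134e-01] rows 3 each [-0.0007 -0.      0.0378]
[ 0.61  0.3  -0.66  2.06  0.24  0.85  1.59]
```

View pics/s6.png

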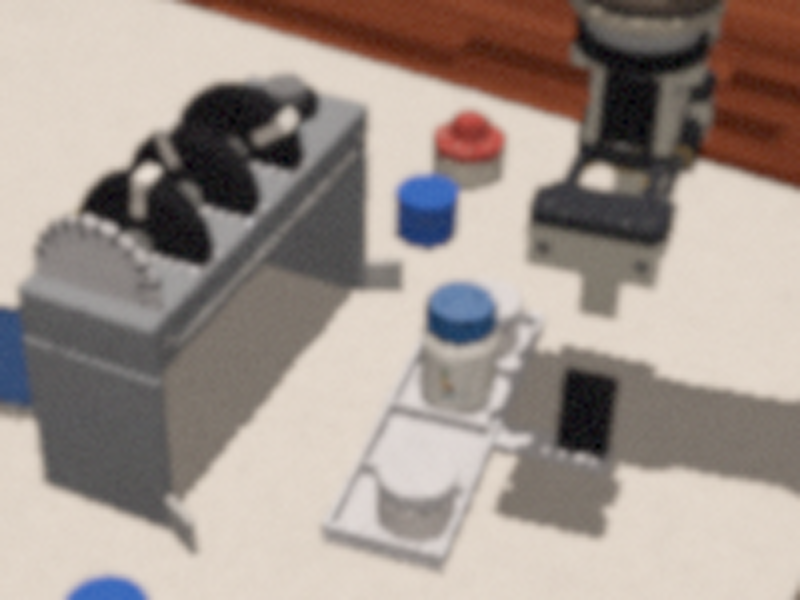

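All three items stand in their cells: near jar (415,495), bottle (460,345), and the far jar behind it at (510,310). The fin is at (588,412), below the gripper.

{"name": "carry_out", "arguments": {"fingers": [0.06,0.06,0.06,0.06,0.06,0.06,0,0,0,0], "dp": [[-0.002,0,0.03],[0,0,0.035],[0,0,0.03],[0,0,0.018],[0,0,0],[0,0,0],[0,0,0],[0,0,0],[0,0,0],[0,0,0]], "twist": [[0,0,0],[0,0,0],[0,0,0],[0,0,0],[0,0,0],[0,0,0],[0,0,0],[0,0,0],[0,0,0],[0,0,0]]}}

```text
time: 24.8
ee_pos: [0.4328, -0.0796, 0.0384]
eef_rot: [[-0.977, -0.213, 0.0], [-0.213, 0.977, -0.0], [-0.0, -0.0, -1.0]]
contact_force: [0.1, -0.4, 0.0]
finger_gap: 0.266
grip_force: 0.0
```

Run:
```python
from h import *
from fit import W,fit
print("fin px",proj("side",[.432,-.0795,.055]))
from go import go
# refit locker with s6 side corners (crop 200,130) converted to the fit's S frame (195,140)
z=.165;cs=lambda a,b,z:[(a,b,z),(a,-b,z),(-a,-b,z),(-a,b,z)];L=cs(.049,.147,z)
q=[.6894,-.0218,.1184]
L2=[(-.049,-.147,.165),(-.049,.147,.165),(.049,.147,.165),(-.049,.147,0),(.049,.147,0),(.049,-.147,.165),(-.049,-.147,0)]
print("side model px in s6 crop",((proj("side",W(q,L2))-[200,130]+.5)*4-.5).round(0).tolist())
print("top model px in tc crop",((proj("top",W(q,L2))-[230,135]+.5)*4-.5).round(0).tolist())
go(*W(q,(-.099,0,.037))[0],a=q[2]+np.pi/2)
print(state()["finger_gap"])
```

```text
fin px [[347.49463296 230.80327614]]
side model px in s6 crop [[373.0, 103.0], [162.0, 334.0], [21.0, 290.0], [179.0, 536.0], [51.0, 490.0], [251.0, 74.0], [370.0, 289.0]]
top model px in tc crop [[441.0, 175.0], [72.0, 208.0], [63.0, 96.0], [83.0, 280.0], [75.0, 178.0], [424.0, 65.0], [416.0, 251.0]]
t 24.8 p [ 0.4328 -0.0796  0.0384] yaw 1.786 gap 0.0245 grip 0.0 F [ 0.1 -0.4  0. ] tilt z [ 0.0003 -0.0001]
twist z total 0.0964
dp total [-0.1645  0.0113  0.0014] rows 3 each [-0.0548  0.0038  0.0005]
0.2663876195262733
```

{"name": "carry_out", "arguments": {"fingers": [0,0,0,0,0,0,0,0,0,0], "dp": [[0,0,0],[0,0,0],[0,0,0],[-0.007,0.0045,0],[-0.007,0.0045,0],[-0.007,0.0045,0],[-0.007,0.0045,0],[-0.007,0.0045,0],[-0.0065,0.004,0],[0,0,0]], "twist": [[0,0,0],[0,0,0],[0,0,0],[0,0,0.017],[0,0,0.017],[0,0,0.017],[0,0,0.017],[0,0,0.017],[0,0,0.017],[0,0,0]]}}

```text
time: 26.05
ee_pos: [0.4654, -0.0481, 0.0379]
eef_rot: [[-0.994, -0.111, -0.007], [-0.111, 0.994, -0.003], [0.007, -0.003, -1.0]]
contact_force: [-11.9, -6.7, 14.8]
finger_gap: 0.149
grip_force: 30.0
```

Run:
```python
from h import *
from fit import W
from go import go
q=[.688,-.022,.112]
go(*W(q,(-.1,0,.038))[0],a=q[2]+np.pi/2)
t=camera("top");s=camera("side")
im=cv2.resize(s[130:290,200:400,::-1],None,fx=4,fy=4,interpolation=2)[:600]
p=((proj("side",W(q,[(-.12+a,b,.016) for a,b in((.04,.13),(.04,-.13),(-.04,-.13),(-.04,.13))]))-[200,130]+.5)*4).astype(int)
cv2.polylines(im,[p.reshape(-1,1,2)],True,(0,0,255),1);cv2.imwrite("pics/s7.png",im)
```

```text
t 26.05 p [ 0.4654 -0.0481  0.0379] yaw 1.682 gap 0.0136 grip 30.0 F [-11.9  -6.7  14.8] tilt z [-0.0065 -0.0034]
twist z total -0.0006
dp total [-0.1241  0.0011 -0.0009] rows 3 each [-0.0414  0.0004 -0.0003]
```

View pics/s7.png

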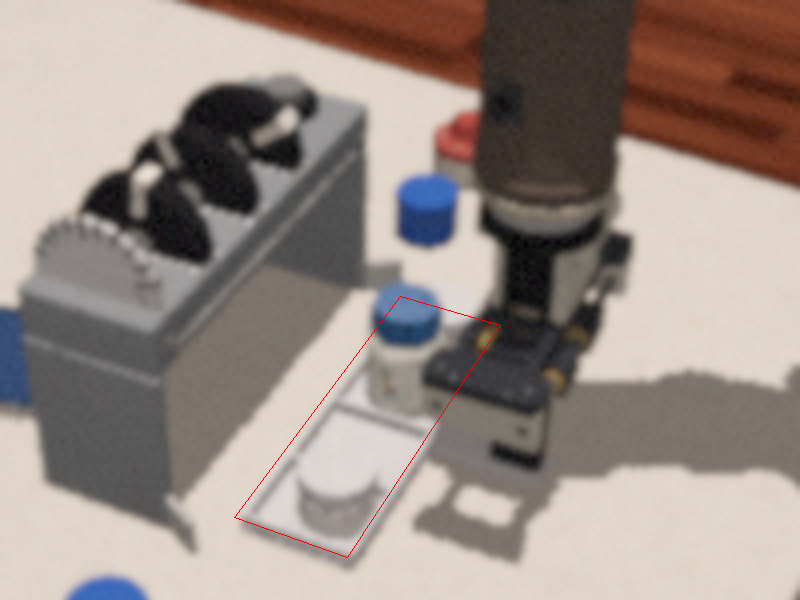

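The tray outline agrees with the model, aligned with the locker mouth ahead of the lips (corner at (240,516)). Now I slide it in gently and watch the force.

{"name": "carry_out", "arguments": {"fingers": [0,0,0,0,0,0,0,0], "dp": [[-0.005,0.001,-0.0015],[-0.008,0.001,0],[-0.01,0.001,0],[-0.01,0,0],[-0.01,0,0],[-0.01,0,0],[-0.007,0,0],[0,0,0]], "twist": [[0,0,0],[0,0,0],[0,0,0],[0,0,0],[0,0,0],[0,0,0],[0,0,0],[0,0,0]]}}

```text
time: 27.15
ee_pos: [0.5292, -0.0364, 0.0398]
eef_rot: [[-0.994, -0.113, 0.001], [-0.113, 0.994, 0.0], [-0.001, 0.0, -1.0]]
contact_force: [0.6, 0.2, -6.5]
finger_gap: 0.152
grip_force: 30.0
```

Run:
```python
from h import *
from fit import W
from go import go
q=[.688,-.020,.112]
go(*W(q,(-.1,0,.038))[0],a=q[2]+np.pi/2);s=state();print(s["ft_torque"].round(2))
```

```text
t 27.15 p [ 0.5292 -0.0364  0.0398] yaw 1.684 gap 0.0139 grip 30.0 F [ 0.6  0.2 -6.5] tilt z [0.0011 0.0003]
twist z total 0.0011
dp total [-0.0596 -0.0016  0.0019] rows 2 each [-0.0298 -0.0008  0.0009]
[0.05 0.13 0.06]
```

{"name": "carry_out", "arguments": {"fingers": [0,0,0,0,0,0,0,0], "dp": [[-0.005,0,0.001],[-0.008,0,0],[-0.01,0,0],[-0.01,0,0],[-0.01,0,0],[-0.007,0,0],[0,0,0],[0,0,0]], "twist": [[0,0,0],[0,0,0],[0,0,0],[0,0,0],[0,0,0],[0,0,0],[0,0,0],[0,0,0]]}}

```text
time: 28.15
ee_pos: [0.5786, -0.0308, 0.0388]
eef_rot: [[-0.994, -0.113, 0.001], [-0.113, 0.994, 0.0], [-0.001, 0.0, -1.0]]
contact_force: [1.7, -1.2, -4.9]
finger_gap: 0.151
grip_force: 30.0
```

Run:
```python
from h import *
from fit import W
from go import go
q=[.688,-.020,.112]
go(*W(q,(-.1,0,.038))[0],a=q[2]+np.pi/2);s=state();print(s["ft_torque"].round(2))
crop("side",camera("side"),200,130,200,150,4,"s8")
```

```text
t 28.15 p [ 0.5786 -0.0308  0.0388] yaw 1.684 gap 0.0139 grip 30.0 F [ 1.7 -1.2 -4.9] tilt z [0.0015 0.0003]
twist z total 0.0011
dp total [-0.0099 -0.0015  0.0008] rows 1 each [-0.0099 -0.0015  0.0008]
[ 0.08 -0.29 -0.03]
```

View pics/s8.png

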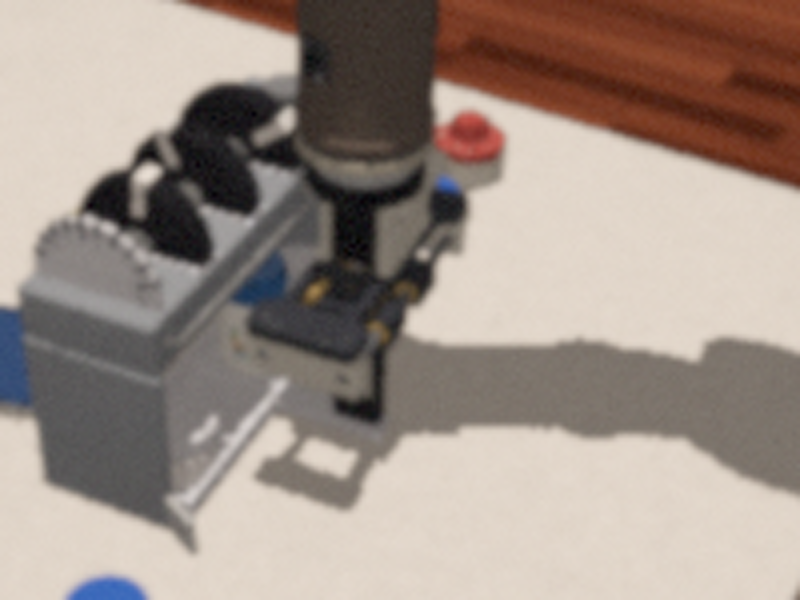

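The tray is entering the mouth between the lips, its rear wall now near the front plane. I push the last centimetre in small steps.

{"name": "carry_out", "arguments": {"fingers": [0,0,0,0,0], "dp": [[-0.003,0,0.0005],[-0.003,0,0],[-0.002,0,0],[0,0,0],[0,0,0]], "twist": [[0,0,0],[0,0,0],[0,0,0],[0,0,0],[0,0,0]]}}

```text
time: 28.82
ee_pos: [0.5848, -0.0301, 0.0383]
eef_rot: [[-0.994, -0.113, -0.002], [-0.113, 0.994, -0.001], [0.002, -0.0, -1.0]]
contact_force: [-4.5, -0.5, 0.7]
finger_gap: 0.148
grip_force: 30.0
```

{"name": "carry_out", "arguments": {"fingers": [0,0,0,0], "dp": [[-0.002,0,0],[-0.001,0,0],[0,0,0],[0,0,0]], "twist": [[0,0,0],[0,0,0],[0,0,0],[0,0,0]]}}

```text
time: 29.32
ee_pos: [0.5875, -0.0299, 0.0383]
eef_rot: [[-0.994, -0.113, -0.002], [-0.113, 0.994, -0.001], [0.002, -0.0, -1.0]]
contact_force: [-6.9, -0.2, 2.6]
finger_gap: 0.156
grip_force: 30.0
```

{"name": "carry_out", "arguments": {"fingers": [0,0,0,0], "dp": [[-0.002,0,0],[-0.001,0,0],[0,0,0],[0,0,0]], "twist": [[0,0,0],[0,0,0],[0,0,0],[0,0,0]]}}

```text
time: 29.82
ee_pos: [0.5903, -0.0295, 0.0383]
eef_rot: [[-0.994, -0.113, -0.003], [-0.113, 0.994, -0.001], [0.003, -0.0, -1.0]]
contact_force: [-7.6, -0.5, 2.8]
finger_gap: 0.149
grip_force: 30.0
```

{"name": "carry_out", "arguments": {"fingers": [0,0,0,0], "dp": [[-0.002,0,0],[0,0,0],[0,0,0],[0,0,0]], "twist": [[0,0,0],[0,0,0],[0,0,0],[0,0,0]]}}

```text
time: 30.32
ee_pos: [0.5904, -0.0293, 0.0382]
eef_rot: [[-0.994, -0.113, -0.006], [-0.113, 0.994, -0.001], [0.006, -0.001, -1.0]]
contact_force: [-14.1, -0.6, 8.6]
finger_gap: 0.151
grip_force: 30.0
```

{"name": "carry_out", "arguments": {"fingers": [0.05,0.05,0.05,0.05,0.05,0.05,0,0,0,0], "dp": [[0,0,0],[0,0,0],[0,0,0],[0.012,0,0],[0.015,0,0],[0.011,0,0],[0,0,0],[0,0,0],[0,0,0],[0,0,0]], "twist": [[0,0,0],[0,0,0],[0,0,0],[0,0,0],[0,0,0],[0,0,0],[0,0,0],[0,0,0],[0,0,0],[0,0,0]]}}

```text
time: 31.58
ee_pos: [0.5564, -0.0333, 0.0382]
eef_rot: [[-0.994, -0.113, 0.0], [-0.113, 0.994, 0.0], [-0.0, 0.0, -1.0]]
contact_force: [0.3, -0.7, -0.3]
finger_gap: 0.162
grip_force: 0.0
```

{"name": "carry_out", "arguments": {"fingers": [0,0,0,0,0,0,0], "dp": [[0,0,0],[-0.003,0,0],[-0.003,0,0],[-0.003,0,0],[-0.0015,0,0],[0,0,0],[0,0,0]], "twist": [[0,0,0],[0,0,0],[0,0,0],[0,0,0],[0,0,0],[0,0,0],[0,0,0]]}}

```text
time: 32.45
ee_pos: [0.5636, -0.0326, 0.0377]
eef_rot: [[-0.994, -0.113, -0.005], [-0.113, 0.994, -0.001], [0.006, -0.001, -1.0]]
contact_force: [-10.0, -0.8, 7.4]
finger_gap: 0.004
grip_force: 5.1
```

{"name": "carry_out", "arguments": {"fingers": [0,0,0,0,0], "dp": [[-0.002,0,0],[-0.002,0,0],[0,0,0],[0,0,0],[0,0,0]], "twist": [[0,0,0],[0,0,0],[0,0,0],[0,0,0],[0,0,0]]}}

```text
time: 33.08
ee_pos: [0.5637, -0.0324, 0.0374]
eef_rot: [[-0.993, -0.113, -0.012], [-0.113, 0.994, -0.003], [0.012, -0.001, -1.0]]
contact_force: [-22.8, -1.4, 20.0]
finger_gap: 0.001
grip_force: 12.0
```

{"name": "carry_out", "arguments": {"fingers": [0,0,0,0,0,0,0,0,0], "dp": [[0.01,0,0],[0.03,0,0],[0.03,0,-0.02],[0.02,0,-0.05],[0,0,-0.06],[0,0,-0.06],[0,0,-0.06],[0,0,-0.02],[0,0,0]], "twist": [[0,0,0],[0,0,0],[0,0,0],[0,0,0],[0,0,0],[0,0,0],[0,0,0],[0,0,0],[0,0,0]]}}

```text
time: 34.2
ee_pos: [0.4821, -0.0419, 0.3098]
eef_rot: [[-0.994, -0.113, 0.004], [-0.113, 0.994, -0.001], [-0.004, -0.001, -1.0]]
contact_force: [0.7, 0.7, 0.1]
finger_gap: 0.005
grip_force: 0.0
```

{"name": "carry_out", "arguments": {"fingers": [0.036,0.036,0.036,0.036,0.036,0.036,0.036,0.036], "dp": [[0,-0.045,0],[0,-0.045,0],[0,-0.045,0],[0,-0.045,0],[0,-0.045,0],[0,-0.045,0],[0,0,0],[0,0,0]], "twist": [[0,0,0],[0,0,0],[0,0,0],[0,0,0],[0,0,0],[0,0,0],[0,0,0],[0,0,0]]}}

```text
time: 35.2
ee_pos: [0.5113, -0.3092, 0.3067]
eef_rot: [[-0.994, -0.113, -0.002], [-0.113, 0.994, 0.002], [0.001, 0.002, -1.0]]
contact_force: [0.4, 1.0, -0.5]
finger_gap: 0.387
grip_force: 0.0
```

```bash
cat > wheels.py <<'E'
from h import *
from scipy.optimize import minimize
from scipy.ndimage import map_coordinates as mc
from fit import W
def grab(k=3):
    return {n:np.mean([camera(n).mean(2) for _ in range(k)],0) for n in C}
Y={"l":.075,"m":.015,"r":-.045}
def samp(g,n,P):
    p=proj(n,P);return mc(g[n],[p[:,1],p[:,0]],order=1)
def prof(g,n,q,y,A,r=.047):
    return np.array([samp(g,n,W(q,[(r*np.sin(a),y+d,.171+r*np.cos(a)) for d in(-.006,-.003,0,.003,.006)])).mean() for a in A])
def val(g,n,q,y):
    A=np.linspace(-1.5,1.5,151);b=prof(g,n,q,y,A);return A,b
E
python3 - <<'E'
from wheels import *
g=grab();np.savez("g0.npz",**g)
cv2.imwrite("pics/raw_top.png",camera("top")[:,:,::-1]);cv2.imwrite("pics/raw_side.png",camera("side")[:,:,::-1])
for q in([.689,-.020,.112],[.689,-.024,.112]):
  for n in C:
    for w,y in Y.items():
        A,b=val(g,n,q,y);print(n,w,[f"{int(v)}" for v in b[::5]])
from go import go
go(.689,-.02,.3)
E
```

```text
side l ['132', '122', '103', '95', '87', '79', '81', '65', '55', '53', '50', '40', '34', '60', '156', '197', '178', '107', '59', '57', '59', '63', '67', '70', '70', '66', '60', '53', '53', '91', '135']
side m ['137', '121', '100', '91', '84', '78', '67', '42', '46', '50', '46', '34', '31', '32', '32', '33', '29', '38', '79', '130', '151', '143', '124', '108', '93', '77', '66', '60', '61', '93', '146']
side r ['129', '110', '98', '92', '80', '92', '160', '187', '150', '60', '44', '48', '46', '51', '55', '62', '69', '75', '78', '83', '89', '95', '98', '98', '96', '90', '81', '71', '66', '51', '35']
top l ['97', '90', '81', '76', '75', '74', '73', '72', '71', '72', '73', '80', '87', '124', '196', '204', '146', '91', '74', '74', '73', '71', '70', '71', '73', '75', '75', '75', '73', '72', '70']
top m ['116', '103', '84', '72', '69', '67', '67', '67', '67', '68', '71', '78', '83', '82', '77', '74', '71', '85', '131', '172', '180', '158', '133', '111', '104', '101', '99', '98', '100', '104', '123']
top r ['98', '89', '77', '71', '79', '117', '165', '180', '132', '78', '73', '78', '82', '81'
[... 825 characters left out ...]
, '181', '192', '146', '94', '75', '75', '76', '76', '75', '75', '75', '76', '76', '76', '75', '74', '73']
top m ['114', '106', '91', '78', '73', '72', '72', '72', '75', '78', '81', '84', '87', '87', '82', '80', '79', '91', '128', '167', '180', '166', '148', '130', '125', '123', '121', '119', '118', '120', '138']
top r ['104', '99', '89', '84', '90', '121', '164', '180', '140', '91', '85', '89', '92', '90', '89', '85', '84', '83', '82', '81', '81', '85', '95', '106', '116', '123', '126', '126', '121', '110', '94']
t 35.6 p [ 0.5116 -0.3098  0.3084] yaw 1.685 gap 0.036 grip 0.0 F [ 0.6  0.7 -0.5] tilt z [ 0.0002 -0.0003]
dp total [-0.2091  0.2677  0.0084] rows 7 each [-0.0299  0.0382  0.0012]
```

```bash
cat >> wheels.py <<'E'
A=np.linspace(-1.1,1.1,111)
def dark(p,g,x=.689):
    return sum(np.minimum(prof(g,n,[x,p[0],p[1]],y,A,.044),110).sum() for n in C for y in Y.values())
def peaks(g,q,excl={}):
    out={}
    for n in C:
        for w,y in Y.items():
            a=np.linspace(-1.35,1.35,271);b=prof(g,n,q,y,a);i=b[25:-25].argmax()+25
            m=abs(a-a[i])<.22;wt=np.clip(b[m]-(b[m].max()*.5+.5*np.percentile(b,30)),0,None)
            c=(a[m]*wt).sum()/wt.sum();out[n,w]=c
            print(n,w,"ang",round(c,3),"digit",round((c+1.26)/.28,2),"peak",int(b[m].max()))
    return out
E
python3 - <<'E'
from wheels import *
g=dict(np.load("g0.npz"))
for x in(.686,.689,.692):
    r=minimize(dark,[-.021,.112],args=(g,x),method="Nelder-Mead",options=dict(initial_simplex=[[-.021,.112],[-.017,.112],[-.021,.122]]));print(x,r.x.round(4),int(r.fun))
    peaks(g,[x,*r.x])
E
```

```text
0.686 [-0.0183  0.0781] 44292
side l ang 0.017 digit 4.56 peak 190
side m ang 0.575 digit 6.55 peak 134
side r ang -0.736 digit 1.87 peak 186
top l ang -0.031 digit 4.39 peak 214
top m ang 0.573 digit 6.55 peak 177
top r ang -0.739 digit 1.86 peak 173
0.689 [-0.0186  0.093 ] 45034
side l ang -0.019 digit 4.43 peak 193
side m ang 0.529 digit 6.39 peak 150
side r ang -0.796 digit 1.66 peak 186
top l ang -0.071 digit 4.25 peak 213
top m ang 0.474 digit 6.19 peak 178
top r ang -0.816 digit 1.59 peak 176
0.692 [-0.0186  0.1187] 47822
side l ang -0.04 digit 4.36 peak 194
side m ang 0.471 digit 6.18 peak 163
side r ang -0.865 digit 1.41 peak 182
top l ang -0.092 digit 4.17 peak 213
top m ang 0.391 digit 5.9 peak 177
top r ang -0.907 digit 1.26 peak 178
```

{"name": "carry_out", "arguments": {"fingers": [0.036,0.036,0.036,0.036,0.036,0.036,0.036,0.036], "dp": [[-0.035,0.0375,0],[-0.035,0.0375,0],[-0.035,0.0375,0],[-0.035,0.0375,0],[-0.035,0.0375,0],[-0.034,0.036,0],[0,0,0.04],[0,0,0]], "twist": [[0,0,0],[0,0,0],[0,0,0],[0,0,0],[0,0,0],[0,0,0],[0,0,0.014],[0,0,0]]}}

```text
time: 36.6
ee_pos: [0.6924, -0.0644, 0.2651]
eef_rot: [[-0.995, -0.1, -0.006], [-0.1, 0.995, -0.001], [0.006, 0.0, -1.0]]
contact_force: [-0.3, -0.3, 0.3]
finger_gap: 0.393
grip_force: 0.0
```

```bash
cat > wp.py <<'E'
import sys
from h import *
from go import go
q=np.array([.689,-.0187,.10]); Y={"l":.075,"m":.015,"r":-.045,"b":-.110}
def tgt(w,z): return q[0]-Y[w]*np.sin(q[2]),q[1]+Y[w]*np.cos(q[2]),z
if __name__=="__main__":
    go(*tgt(sys.argv[1],float(sys.argv[2])),a=q[2]+np.pi/2)
    s=state();R=s["eef_rot"];z=R[:,2];c,sn=np.cos(q[2]),np.sin(q[2])
    # theta: rotation about locker y from straight down
    print("theta",round(float(np.arctan2(-(z[0]*c+z[1]*sn),-z[2])),4),"q",s["joint_pos"].round(2),"T",s["ft_torque"].round(2))
E
python3 wp.py r .187
```

```text
t 36.6 p [ 0.6924 -0.0644  0.2651] yaw 1.671 gap 0.0361 grip 0.0 F [-0.3 -0.3  0.3] tilt z [-0.0059 -0.0005]
twist z total 0.0003
dp total [-0.0017  0.0008  0.0781] rows 2 each [-0.0008  0.0004  0.0391]
theta 0.006 q [ 0.32  0.59 -0.53  1.28  0.29  1.35  1.47] T [ 0.02 -0.14  0.01]
```

{"name": "carry_out", "arguments": {"fingers": [0.036,0.036,0.036,0.036,0.036,0.036,0.036], "dp": [[0,0,0.02],[-0.001,0.001,0.02],[0,0,0.015],[0,0,0.012],[0,0,0.012],[0,0,0],[0,0,0]], "twist": [[0,0,0],[0,0,0],[0,0,0],[0,0,0],[0,0,0],[0,0,0],[0,0,0]]}}

```text
time: 37.48
ee_pos: [0.6951, -0.0633, 0.1897]
eef_rot: [[-0.995, -0.099, 0.001], [-0.099, 0.995, 0.0], [-0.001, -0.0, -1.0]]
contact_force: [-1.2, -0.2, -0.6]
finger_gap: 0.392
grip_force: 0.0
```

{"name": "carry_out", "arguments": {"fingers": [0,0,0,0,0], "dp": [[0,0,0],[0,0,0],[0,0,0],[0,0,0],[0,0,0]], "twist": [[0,0,0],[0,0,0],[0,0,0],[0,0,0],[0,0,0]]}}

```text
time: 38.1
ee_pos: [0.6952, -0.0646, 0.1896]
eef_rot: [[-0.995, -0.098, 0.001], [-0.098, 0.995, -0.001], [-0.001, -0.001, -1.0]]
contact_force: [0.4, -5.9, 3.3]
finger_gap: 0.191
grip_force: 30.0
```

```bash
python3 wp.py r .187
```

```text
t 38.1 p [ 0.6952 -0.0646  0.1896] yaw 1.669 gap 0.0175 grip 30.0 F [ 0.4 -5.9  3.3] tilt z [ 0.0009 -0.0014]
twist z total -0.0019
dp total [0.0016 0.0013 0.0026] rows 1 each [0.0016 0.0013 0.0026]
theta -0.0007 q [ 0.32  0.64 -0.52  1.38  0.32  1.2   1.44] T [-1.03 -0.29  0.05]
```

{"name": "carry_out", "arguments": {"fingers": [0,0,0,0,0,0], "dp": [[0.0019,-0.001,0],[0.0019,-0.001,0],[0.0019,0,0],[0.0009,0,0],[0,0,0],[0,0,0]], "twist": [[0,-0.1,0],[0,-0.1,0],[0,-0.1,0],[0,-0.05,0],[0,0,0],[0,0,0]]}}

```text
time: 38.85
ee_pos: [0.6889, -0.0653, 0.1881]
eef_rot: [[-0.934, -0.099, 0.342], [-0.093, 0.995, 0.035], [-0.344, 0.001, -0.939]]
contact_force: [6.0, -0.8, -5.6]
finger_gap: 0.195
grip_force: 30.0
```

```bash
sed -i 's/-.0187/-.021/' wp.py; python3 wp.py r .187
```

```text
t 38.85 p [ 0.6889 -0.0653  0.1881] yaw 1.67 gap 0.0179 grip 30.0 F [ 6.  -0.8 -5.6] tilt z [0.3418 0.0352]
twist z total -0.0004
dp total [-0.0039 -0.0009  0.0026] rows 1 each [-0.0039 -0.0009  0.0026]
theta -0.3508 q [ 0.45  0.47 -0.56  1.76  0.35  0.65  1.4 ] T [-0.2  -0.6  -0.03]
```

{"name": "carry_out", "arguments": {"fingers": [0,0,0,0], "dp": [[0.0009,0,0],[0.0009,0,0],[0,0,0],[0,0,0]], "twist": [[0,-0.05,0],[0,-0.05,0],[0,0,0],[0,0,0]]}}

```text
time: 39.35
ee_pos: [0.6887, -0.0654, 0.1884]
eef_rot: [[-0.895, -0.099, 0.436], [-0.089, 0.995, 0.045], [-0.438, 0.001, -0.899]]
contact_force: [13.2, -0.3, -7.2]
finger_gap: 0.192
grip_force: 30.0
```

```bash
python3 wp.py r .187 | tail -1
python3 - <<'E'
from wheels import *
g=grab(3);np.savez("g1.npz",**g)
for w in"r":
  for n in C: print(n,[int(v) for v in prof(g,n,[.689,-.0205,.1],Y[w],np.arange(-1.5,.3,.1))])
E
```

```text
theta -0.4535 q [ 0.47  0.43 -0.55  1.86  0.38  0.49  1.38] T [-0.21 -1.16 -0.17]
side [82, 69, 84, 111, 108, 65, 41, 62, 52, 50, 51, 52, 55, 53, 53, 60, 70, 84]
top [96, 99, 100, 101, 100, 99, 97, 96, 95, 94, 93, 91, 91, 90, 91, 91, 94, 93]
```

{"name": "carry_out", "arguments": {"fingers": [0,0,0,0], "dp": [[0.0009,0,0],[0.0009,0,0],[0,0,0],[0,0,0]], "twist": [[0,-0.05,0],[0,-0.05,0],[0,0,0],[0,0,0]]}}

```text
time: 40.15
ee_pos: [0.6886, -0.0654, 0.189]
eef_rot: [[-0.845, -0.1, 0.525], [-0.084, 0.995, 0.054], [-0.528, 0.001, -0.849]]
contact_force: [17.6, -0.8, -5.9]
finger_gap: 0.191
grip_force: 30.0
```

```bash
python3 wp.py r .187 | tail -1
python3 - <<'E'
from wheels import *
g=grab(3);np.savez("g1.npz",**g)
for w in"r":
  for n in C: print(n,[int(v) for v in prof(g,n,[.689,-.0205,.1],Y[w],np.arange(-1.5,.3,.1))])
E
```

```text
theta -0.5565 q [ 0.47  0.4  -0.52  1.95  0.42  0.31  1.34] T [-0.25 -1.71 -0.31]
side [81, 69, 86, 112, 108, 70, 47, 50, 50, 54, 56, 49, 48, 49, 53, 62, 75, 93]
top [87, 87, 86, 87, 87, 87, 87, 85, 82, 79, 77, 76, 78, 86, 104, 107, 89, 75]
```

{"name": "carry_out", "arguments": {"fingers": [0.036,0.036,0.036,0.036,0.036], "dp": [[0,0,0],[0,0,0],[0,0,0],[0,0,0],[0,0,0]], "twist": [[0,0,0],[0,0,0],[0,0,0],[0,0.06,0],[0,0,0]]}}

```text
time: 41.08
ee_pos: [0.6863, -0.066, 0.1876]
eef_rot: [[-0.877, -0.099, 0.47], [-0.087, 0.995, 0.047], [-0.472, 0.0, -0.882]]
contact_force: [-0.0, 0.7, -0.1]
finger_gap: 0.389
grip_force: 0.0
```

```bash
cat > arc.py <<'E'
# arc.py wheel theta rho : move to reach the pose at theta about the axle, pads straddling the wheel
import sys
from h import *
from scipy.spatial.transform import Rotation as Ro
from wp import tgt,q
w,th,rho=sys.argv[1],float(sys.argv[2]),float(sys.argv[3])
if len(sys.argv)>4: q[0]=float(sys.argv[4])
c,s=np.cos(q[2]),np.sin(q[2]);ly=np.array([-s,c,0]);lx=np.array([c,s,0])
ax=np.array(tgt(w,.171));st=state();R=st["eef_rot"]
G=Ro.from_rotvec(th*ly).as_matrix()@np.c_[-lx,ly,[0,0,-1]]
P=ax-rho*G[:,2]
print("t",st["time"],"p",st["ee_pos"].round(4),"F",st["contact_force"].round(1),"gap",round(st["finger_gap"]*.0918,4))
z=R[:,2];print("theta",round(float(np.arctan2(-z@lx,-z[2])),4),"pad angle",round(float(np.arctan2((st['ee_pos']-.019*z-ax)@lx,(st['ee_pos']-.019*z-ax)[2])),4))
print("dp",(R.T@(P-st["ee_pos"])).round(4),"twist",Ro.from_matrix(R.T@G).as_rotvec().round(4),"q6",st["joint_pos"][5].round(2))
E
sed -i 's/\[.689,/[.691,/' wp.py
python3 arc.py r -.5 .0186
```

```text
t 41.075 p [ 0.6863 -0.066   0.1876] F [-0.   0.7 -0.1] gap 0.0357
theta -0.4916 pad angle -0.4991
dp [-0.0001 -0.0007  0.0004] twist [ 0.     -0.0084 -0.0008] q6 0.42
```

{"name": "carry_out", "arguments": {"fingers": [0,0,0,0], "dp": [[0,0,0],[0,0,0],[0,0,0],[0,0,0]], "twist": [[0,0,0],[0,0,0],[0,0,0],[0,0,0]]}}

```text
time: 41.58
ee_pos: [0.6848, -0.0658, 0.1866]
eef_rot: [[-0.878, -0.1, 0.468], [-0.088, 0.995, 0.047], [-0.47, 0.0, -0.883]]
contact_force: [-2.6, 2.6, -0.7]
finger_gap: 0.196
grip_force: 30.0
```

{"name": "carry_out", "arguments": {"fingers": [0,0,0,0,0,0,0,0,0], "dp": [[-0.0022,0,0.0001],[-0.0022,0,0.0001],[-0.0022,0,0.0001],[-0.0022,0,0.0001],[-0.0022,0,0.0001],[-0.0022,0,0.0001],[-0.0022,0,0.0001],[0,0,0],[0,0,0]], "twist": [[0,0.12,0],[0,0.12,0],[0,0.12,0],[0,0.12,0],[0,0.12,0],[0,0.12,0],[0,0.12,0],[0,0,0],[0,0,0]]}}

```text
time: 42.7
ee_pos: [0.7, -0.0643, 0.1882]
eef_rot: [[-0.934, -0.099, -0.343], [-0.093, 0.995, -0.034], [0.344, 0.001, -0.939]]
contact_force: [-3.3, 1.6, 3.6]
finger_gap: 0.199
grip_force: 30.0
```

```bash
python3 arc.py r .34 .0186
```

```text
t 42.7 p [ 0.7    -0.0643  0.1882] F [-3.3  1.6  3.6] gap 0.0182
theta 0.3514 pad angle 0.3088
dp [-0.0014 -0.001  -0.0008] twist [ 0.0008 -0.0114 -0.0003] q6 1.71
```

{"name": "carry_out", "arguments": {"fingers": [0.036,0.036,0.036,0.036,0.036,0.036,0.036,0.036,0.036,0.036], "dp": [[0,0,0],[0,0,0],[0.0022,0,0.0001],[0.0022,0,0.0001],[0.0022,0,0.0001],[0.0022,0,0.0001],[0.0022,0,0.0001],[0.0022,0,0.0001],[0.0022,0,0.0001],[0,0,0]], "twist": [[0,0,0],[0,0,0],[0,-0.12,0],[0,-0.12,0],[0,-0.12,0],[0,-0.12,0],[0,-0.12,0],[0,-0.12,0],[0,-0.12,0],[0,0,0]]}}

```text
time: 43.95
ee_pos: [0.6823, -0.0676, 0.186]
eef_rot: [[-0.88, -0.098, 0.465], [-0.087, 0.995, 0.045], [-0.467, -0.001, -0.884]]
contact_force: [0.1, -0.7, 0.1]
finger_gap: 0.395
grip_force: 0.0
```

```bash
python3 arc.py r -.49 .0186;python3 - <<'E'
from wheels import *
g=grab(3)
for w in"r":
  for n in C: print(n,[int(v) for v in prof(g,n,[.691,-.0205,.1],Y[w],np.arange(-1.3,.5,.1))])
E
```

```text
t 43.95 p [ 0.6823 -0.0676  0.186 ] F [ 0.1 -0.7  0.1] gap 0.0363
theta -0.4864 pad angle -0.6085
dp [-0.0047  0.0005  0.0009] twist [-0.002  -0.0036 -0.001 ] q6 0.42
side [43, 51, 72, 82, 67, 56, 53, 52, 55, 51, 52, 56, 60, 71, 85, 100, 111, 114]
top [94, 94, 93, 92, 91, 89, 90, 90, 89, 90, 89, 88, 86, 84, 86, 89, 83, 74]
```

{"name": "carry_out", "arguments": {"fingers": [0.036,0.036,0,0,0,0], "dp": [[-0.0045,0.0005,0.001],[0,0,0],[0,0,0],[0,0,0],[0,0,0],[0,0,0]], "twist": [[0,0,0],[0,0,0],[0,0,0],[0,0,0],[0,0,0],[0,0,0]]}}

```text
time: 45.0
ee_pos: [0.6895, -0.0653, 0.1885]
eef_rot: [[-0.878, -0.099, 0.468], [-0.087, 0.995, 0.047], [-0.47, 0.0, -0.882]]
contact_force: [-0.5, 0.8, -0.3]
finger_gap: 0.188
grip_force: 30.0
```

{"name": "carry_out", "arguments": {"fingers": [0,0,0,0,0,0,0,0,0], "dp": [[-0.0022,0,0.0001],[-0.0022,0,0.0001],[-0.0022,0,0.0001],[-0.0022,0,0.0001],[-0.0022,0,0.0001],[-0.0022,0,0.0001],[-0.0022,0,0.0001],[0,0,0],[0,0,0]], "twist": [[0,0.119,0],[0,0.119,0],[0,0.119,0],[0,0.119,0],[0,0.119,0],[0,0.119,0],[0,0.119,0],[0,0,0],[0,0,0]]}}

```text
time: 46.12
ee_pos: [0.7034, -0.0639, 0.1871]
eef_rot: [[-0.935, -0.099, -0.339], [-0.094, 0.995, -0.034], [0.341, 0.0, -0.94]]
contact_force: [-3.5, 0.8, -12.2]
finger_gap: 0.195
grip_force: 30.0
```

```bash
python3 arc.py r .35 .0186
```

```text
t 46.125 p [ 0.7034 -0.0639  0.1871] F [ -3.5   0.8 -12.2] gap 0.0179
theta 0.3479 pad angle 0.4046
dp [ 0.0021 -0.001  -0.0008] twist [ 0.0004  0.0021 -0.0003] q6 1.72
```

{"name": "carry_out", "arguments": {"fingers": [0.036,0.036,0.036,0.036,0.036,0.036,0.036,0.036], "dp": [[0,0,0],[0,0,0],[0,0,-0.03],[0,0,-0.04],[0,0.03,0],[0,0.03,0],[0,0,0],[0,0,0]], "twist": [[0,0,0],[0,0,0],[0,0,0],[0,0,0],[0,0,0],[0,0,0],[0,0,0],[0,0,0]]}}

```text
time: 47.12
ee_pos: [0.7223, -0.0027, 0.2564]
eef_rot: [[-0.938, -0.098, -0.333], [-0.092, 0.995, -0.034], [0.335, -0.001, -0.942]]
contact_force: [-0.4, -0.3, -0.8]
finger_gap: 0.394
grip_force: 0.0
```

```bash
python3 arc.py m .35 .0186
```

```text
t 47.125 p [ 0.7223 -0.0027  0.2564] F [-0.4 -0.3 -0.8] gap 0.0362
theta 0.3418 pad angle 0.3635
dp [ 0.0023 -0.0001  0.0729] twist [-0.0004  0.0082 -0.0016] q6 1.88
```

{"name": "carry_out", "arguments": {"fingers": [0.036,0.036,0.036,0.036,0.036,0,0,0,0,0], "dp": [[0.002,-0.0005,0.025],[0,0,0.025],[0,0,0.015],[0,0,0.008],[0,0,0],[0,0,0],[0,0,0],[0,0,0],[0,0,0],[0,0,0]], "twist": [[0,0.008,0],[0,0,0],[0,0,0],[0,0,0],[0,0,0],[0,0,0],[0,0,0],[0,0,0],[0,0,0],[0,0,0]]}}

```text
time: 48.38
ee_pos: [0.6957, -0.0044, 0.1884]
eef_rot: [[-0.935, -0.099, -0.341], [-0.094, 0.995, -0.033], [0.343, 0.001, -0.939]]
contact_force: [1.4, 3.2, 5.2]
finger_gap: 0.195
grip_force: 30.0
```

```bash
python3 arc.py m .35 .0186
```

```text
t 48.375 p [ 0.6957 -0.0044  0.1884] F [1.4 3.2 5.2] gap 0.0179
theta 0.3498 pad angle 0.3503
dp [ 0.     -0.001  -0.0001] twist [ 0.0009  0.0002 -0.0002] q6 1.7
```

{"name": "carry_out", "arguments": {"fingers": [0,0,0,0,0,0,0], "dp": [[0.0021,0,0.0001],[0.0021,0,0.0001],[0.0021,0,0.0001],[0.0021,0,0.0001],[0.0021,0,0.0001],[0,0,0],[0,0,0]], "twist": [[0,-0.114,0],[0,-0.114,0],[0,-0.114,0],[0,-0.114,0],[0,-0.114,0],[0,0,0],[0,0,0]]}}

```text
time: 49.25
ee_pos: [0.684, -0.0056, 0.1869]
eef_rot: [[-0.972, -0.1, 0.214], [-0.097, 0.995, 0.022], [-0.215, 0.001, -0.977]]
contact_force: [3.9, 3.3, -9.4]
finger_gap: 0.192
grip_force: 30.0
```

```bash
python3 arc.py m -.22 .0186
```

```text
t 49.25 p [ 0.684  -0.0056  0.1869] F [ 3.9  3.3 -9.4] gap 0.0177
theta -0.217 pad angle -0.2682
dp [-0.0018 -0.001  -0.0019] twist [ 0.0009 -0.003  -0.0002] q6 0.86
```

{"name": "carry_out", "arguments": {"fingers": [0.036,0.036,0.036,0.036,0.036,0.036,0.036,0.036,0.036,0.036], "dp": [[0,0,0],[0,0,0],[-0.0021,0,0],[-0.0021,0,0],[-0.0021,0,0],[-0.0021,0,0],[-0.0021,0,0],[0,0,0],[0,0,0],[0,0,0]], "twist": [[0,0,0],[0,0,0],[0,0.114,0],[0,0.114,0],[0,0.114,0],[0,0.114,0],[0,0.114,0],[0,0,0],[0,0,0],[0,0,0]]}}

```text
time: 50.5
ee_pos: [0.6953, -0.0055, 0.19]
eef_rot: [[-0.935, -0.099, -0.339], [-0.093, 0.995, -0.034], [0.341, -0.0, -0.94]]
contact_force: [-0.3, -0.2, 1.1]
finger_gap: 0.391
grip_force: 0.0
```

```bash
python3 arc.py m .35 .0186
```

```text
t 50.5 p [ 0.6953 -0.0055  0.19  ] F [-0.3 -0.2  1.1] gap 0.0359
theta 0.3481 pad angle 0.3215
dp [-0.0011 -0.      0.0012] twist [-0.      0.0019 -0.0013] q6 1.7
```

{"name": "carry_out", "arguments": {"fingers": [0.036,0,0,0,0], "dp": [[-0.001,0.0005,0.001],[0,0,0],[0,0,0],[0,0,0],[0,0,0]], "twist": [[0,0,0],[0,0,0],[0,0,0],[0,0,0],[0,0,0]]}}

```text
time: 51.12
ee_pos: [0.6959, -0.0044, 0.1875]
eef_rot: [[-0.934, -0.099, -0.342], [-0.093, 0.995, -0.034], [0.344, 0.0, -0.939]]
contact_force: [-1.1, 1.0, 1.5]
finger_gap: 0.19
grip_force: 30.0
```

{"name": "carry_out", "arguments": {"fingers": [0,0,0,0,0,0,0], "dp": [[0.0021,0,0.0001],[0.0021,0,0.0001],[0.0021,0,0.0001],[0.0021,0,0.0001],[0.0021,0,0.0001],[0,0,0],[0,0,0]], "twist": [[0,-0.11,0],[0,-0.11,0],[0,-0.11,0],[0,-0.11,0],[0,-0.11,0],[0,0,0],[0,0,0]]}}

```text
time: 52.0
ee_pos: [0.6851, -0.0055, 0.1866]
eef_rot: [[-0.976, -0.099, 0.196], [-0.097, 0.995, 0.02], [-0.197, 0.001, -0.98]]
contact_force: [6.1, 1.9, -10.0]
finger_gap: 0.194
grip_force: 30.0
```

{"name": "carry_out", "arguments": {"fingers": [0.036,0.036,0.036,0.036,0.036,0.036,0.036,0.036], "dp": [[0,0,0],[0,0,0],[0,0,-0.03],[0,0,-0.04],[0,0.03,0],[0,0.03,0],[0,0,0],[0,0,0]], "twist": [[0,0,0],[0,0,0],[0,0,0],[0,0,0],[0,0,0],[0,0,0],[0,0,0],[0,0,0]]}}

```text
time: 53.0
ee_pos: [0.6661, 0.0522, 0.2569]
eef_rot: [[-0.975, -0.099, 0.197], [-0.097, 0.995, 0.019], [-0.198, -0.001, -0.98]]
contact_force: [-0.1, -0.8, -0.5]
finger_gap: 0.396
grip_force: 0.0
```

```bash
python3 arc.py l -.4 .0186
```

```text
t 53.0 p [0.6661 0.0522 0.2569] F [-0.1 -0.8 -0.5] gap 0.0363
theta -0.1993 pad angle -0.2002
dp [ 0.0036 -0.0003  0.0695] twist [-0.0011 -0.2007 -0.0008] q6 1.02
```

{"name": "carry_out", "arguments": {"fingers": [0.036,0.036,0.036,0.036,0.036,0.036,0.036], "dp": [[0.0035,0,0.025],[0,0,0.025],[0,0,0.0195],[0,0,0],[0,0,0],[0,0,0],[0,0,0]], "twist": [[0,0,0],[0,0,0],[0,0,0],[0,-0.1,0],[0,-0.1,0],[0,0,0],[0,0,0]]}}

```text
time: 53.88
ee_pos: [0.6771, 0.0533, 0.1886]
eef_rot: [[-0.917, -0.098, 0.386], [-0.091, 0.995, 0.038], [-0.388, -0.0, -0.922]]
contact_force: [-0.3, 0.3, -0.5]
finger_gap: 0.392
grip_force: 0.0
```

```bash
python3 arc.py l -.4 .0186
```

```text
t 53.875 p [0.6771 0.0533 0.1886] F [-0.3  0.3 -0.5] gap 0.036
theta -0.3984 pad angle -0.375
dp [ 0.0009 -0.0004  0.0001] twist [-0.001  -0.0016 -0.0015] q6 0.58
```

{"name": "carry_out", "arguments": {"fingers": [0,0,0,0], "dp": [[0,0,0],[0,0,0],[0,0,0],[0,0,0]], "twist": [[0,0,0],[0,0,0],[0,0,0],[0,0,0]]}}

```text
time: 54.38
ee_pos: [0.6767, 0.054, 0.188]
eef_rot: [[-0.917, -0.099, 0.387], [-0.091, 0.995, 0.039], [-0.389, 0.0, -0.921]]
contact_force: [4.8, 1.6, -3.5]
finger_gap: 0.192
grip_force: 30.0
```

{"name": "carry_out", "arguments": {"fingers": [0,0,0,0,0,0,0,0,0], "dp": [[-0.002,0,0.0001],[-0.002,0,0.0001],[-0.002,0,0.0001],[-0.002,0,0.0001],[-0.002,0,0.0001],[-0.002,0,0.0001],[-0.002,0,0.0001],[0,0,0],[0,0,0]], "twist": [[0,0.109,0],[0,0.109,0],[0,0.109,0],[0,0.109,0],[0,0.109,0],[0,0.109,0],[0,0.109,0],[0,0,0],[0,0,0]]}}

```text
time: 55.5
ee_pos: [0.6896, 0.0553, 0.1879]
eef_rot: [[-0.929, -0.099, -0.356], [-0.093, 0.995, -0.035], [0.358, 0.0, -0.934]]
contact_force: [-2.1, -0.1, 0.4]
finger_gap: 0.194
grip_force: 30.0
```

{"name": "carry_out", "arguments": {"fingers": [0.036,0.036,0.036,0.036,0.036,0.036,0.036,0.036], "dp": [[0,0,0],[0,0,0],[0,0,-0.03],[0,0,-0.04],[0.01,0,-0.02],[0.01,0,0],[0.01,0,0],[0,0,0]], "twist": [[0,0,0],[0,0,0],[0,0,0],[0,0,0],[0,-0.12,0],[0,-0.12,0],[0,-0.12,0],[0,0,0]]}}

```text
time: 56.5
ee_pos: [0.6898, 0.0551, 0.2806]
eef_rot: [[-0.995, -0.1, -0.004], [-0.1, 0.995, -0.002], [0.004, -0.002, -1.0]]
contact_force: [0.7, -1.0, 0.8]
finger_gap: 0.389
grip_force: 0.0
```

{"name": "carry_out", "arguments": {"fingers": [0.036,0.036,0.036,0.036,0.036,0.036,0.036,0.036,0.036], "dp": [[0.04,-0.03,0],[0.04,-0.04,0],[0.04,-0.045,0],[0.04,-0.045,0],[0,-0.06,0],[0,-0.06,0],[0,-0.05,0],[0,0,0],[0,0,0]], "twist": [[0,0,0],[0,0,0],[0,0,0],[0,0,0],[0,0,0],[0,0,0],[0,0,0],[0,0,0],[0,0,0]]}}

```text
time: 57.62
ee_pos: [0.567, -0.2883, 0.2801]
eef_rot: [[-0.995, -0.099, -0.004], [-0.099, 0.995, 0.001], [0.004, 0.001, -1.0]]
contact_force: [0.2, 0.2, 0.5]
finger_gap: 0.396
grip_force: 0.0
```

Run:
```python
from wheels import *
g=grab(4);np.savez("g2.npz",**g);s=camera("side");t=camera("top")
cv2.imwrite("pics/raw_top2.png",t[:,:,::-1]);cv2.imwrite("pics/raw_side2.png",s[:,:,::-1])
cv2.imwrite("pics/f1.png",np.hstack([cv2.resize(t[140:220,235:345,::-1],(440,320),interpolation=2),cv2.resize(s[140:280,200:340,::-1],(320,320),interpolation=2)]))
for x in(.689,.691,.693):
    print(x);peaks(g,[x,-.0205,.1])
```

```text
0.689
side l ang 0.754 digit 7.19 peak 134
side m ang -0.698 digit 2.01 peak 192
side r ang 0.539 digit 6.43 peak 157
top l ang 0.718 digit 7.06 peak 174
top m ang -0.727 digit 1.9 peak 187
top r ang 0.481 digit 6.22 peak 186
0.691
side l ang 0.698 digit 6.99 peak 155
side m ang -0.732 digit 1.89 peak 191
side r ang 0.516 digit 6.34 peak 169
top l ang 0.638 digit 6.78 peak 174
top m ang -0.768 digit 1.76 peak 186
top r ang 0.421 digit 6.0 peak 186
0.693
side l ang 0.672 digit 6.9 peak 172
side m ang -0.764 digit 1.77 peak 189
side r ang 0.491 digit 6.25 peak 179
top l ang 0.566 digit 6.52 peak 174
top m ang -0.81 digit 1.61 peak 186
top r ang 0.363 digit 5.8 peak 185
```

View pics/f1.png

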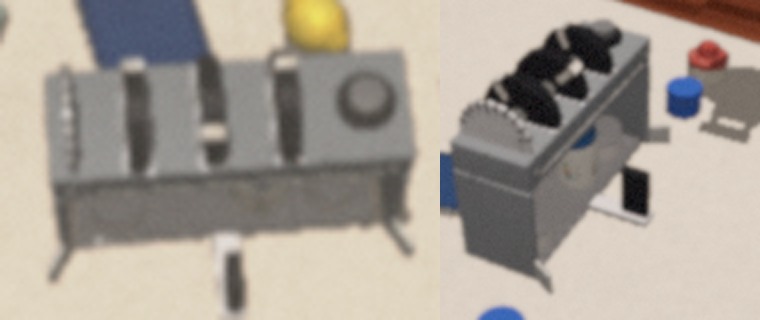

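The picture shows the bars set near 7 (left, back), 2 (middle, front) and 6 (right, back), with the tray and its contents inside the locker. Estimates put left and middle about 0.05 rad low, so I'll re-reference both against their end stops.

{"name": "carry_out", "arguments": {"fingers": [0.036,0.036,0.036,0.036,0.036,0.036,0.036,0.036,0.036,0.036], "dp": [[-0.025,0.045,0],[-0.025,0.045,0],[-0.025,0.045,0],[-0.025,0.045,0],[-0.025,0.045,0],[-0.025,0.043,0],[-0.01,0,0],[-0.01,0,0],[0,0,0],[0,0,0]], "twist": [[0,0,0],[0,0,0],[0,0,0],[0,0,0],[0,0,0],[0,0,0],[0,0.1,0],[0,0.1,0],[0,0,0],[0,0,0]]}}

```text
time: 59.38
ee_pos: [0.7089, -0.005, 0.2784]
eef_rot: [[-0.975, -0.099, -0.2], [-0.097, 0.995, -0.02], [0.201, 0.0, -0.979]]
contact_force: [-0.0, 0.2, 0.7]
finger_gap: 0.391
grip_force: 0.0
```

```bash
python3 arc.py m .2 .0186
```

```text
t 59.375 p [ 0.7089 -0.005   0.2784] F [-0.   0.2  0.7] gap 0.0359
theta 0.2029 pad angle 0.1823
dp [-0.0026  0.0009  0.0905] twist [ 0.0003 -0.0029 -0.0007] q6 1.69
```

{"name": "carry_out", "arguments": {"fingers": [0.036,0.036,0.036,0.036,0.036,0.036,0,0,0,0], "dp": [[-0.0025,0.0015,0.03],[0,0,0.025],[0,0,0.02],[0,0,0.0155],[0,0,0],[0,0,0],[0,0,0],[0,0,0],[0,0,0],[0,0,0]], "twist": [[0,0,0],[0,0,0],[0,0,0],[0,0,0],[0,0,0],[0,0,0],[0,0,0],[0,0,0],[0,0,0],[0,0,0]]}}

```text
time: 60.62
ee_pos: [0.6932, -0.0047, 0.1898]
eef_rot: [[-0.975, -0.099, -0.201], [-0.097, 0.995, -0.019], [0.202, 0.001, -0.979]]
contact_force: [-0.2, 1.8, 1.5]
finger_gap: 0.194
grip_force: 30.0
```

{"name": "carry_out", "arguments": {"fingers": [0,0,0,0,0,0,0], "dp": [[0.0019,0,0],[0.0019,0,0],[0.0019,0,0],[0.0019,0,0],[0,0,0],[0,0,0],[0,0,0]], "twist": [[0,-0.1,0],[0,-0.1,0],[0,-0.1,0],[0,-0.1,0],[0,0,0],[0,0,0],[0,0,0]]}}

```text
time: 61.5
ee_pos: [0.6851, -0.0055, 0.1888]
eef_rot: [[-0.976, -0.1, 0.193], [-0.098, 0.995, 0.02], [-0.194, 0.001, -0.981]]
contact_force: [3.5, 3.1, -8.2]
finger_gap: 0.191
grip_force: 30.0
```

{"name": "carry_out", "arguments": {"fingers": [0,0,0,0,0,0], "dp": [[0.0019,0,0],[0.0019,0,0],[0.001,0,0],[0,0,0],[0,0,0],[0,0,0]], "twist": [[0,-0.1,0],[0,-0.1,0],[0,-0.05,0],[0,0,0],[0,0,0],[0,0,0]]}}

```text
time: 62.25
ee_pos: [0.6833, -0.0056, 0.1899]
eef_rot: [[-0.896, -0.1, 0.433], [-0.09, 0.995, 0.044], [-0.436, 0.001, -0.9]]
contact_force: [12.9, 3.2, -6.2]
finger_gap: 0.192
grip_force: 30.0
```

```bash
python3 arc.py m -.4 .0186
```

```text
t 62.25 p [ 0.6833 -0.0056  0.1899] F [12.9  3.2 -6.2] gap 0.0176
theta -0.4508 pad angle -0.3813
dp [ 0.0018 -0.0011  0.0011] twist [ 0.0009  0.0508 -0.0003] q6 0.49
```

{"name": "carry_out", "arguments": {"fingers": [0.036,0.036,0.036,0.036,0.036], "dp": [[0,0,0],[0,0,0],[0,0,0],[-0.001,0,0],[0,0,0]], "twist": [[0,0,0],[0,0,0],[0,0,0],[0,0.1,0],[0,0,0]]}}

```text
time: 62.88
ee_pos: [0.6833, -0.0062, 0.1896]
eef_rot: [[-0.935, -0.099, 0.339], [-0.092, 0.995, 0.034], [-0.341, 0.001, -0.94]]
contact_force: [0.3, 0.2, -0.9]
finger_gap: 0.39
grip_force: 0.0
```

```bash
python3 arc.py m -.35 .0186
```

```text
t 62.875 p [ 0.6833 -0.0062  0.1896] F [ 0.3  0.2 -0.9] gap 0.0358
theta -0.3482 pad angle -0.3338
dp [ 0.0006 -0.0005  0.001 ] twist [ 0.0002 -0.0018 -0.0015] q6 0.66
```

Close and roll exactly +0.56 from the stop, then lift out over to the left wheel.

{"name": "carry_out", "arguments": {"fingers": [0,0,0,0,0], "dp": [[0,0.001,0],[0,0,0],[0,0,0],[0,0,0],[0,0,0]], "twist": [[0,0,0],[0,0,0],[0,0,0],[0,0,0],[0,0,0]]}}

```text
time: 63.5
ee_pos: [0.6811, -0.0058, 0.1886]
eef_rot: [[-0.936, -0.099, 0.337], [-0.093, 0.995, 0.033], [-0.338, -0.0, -0.941]]
contact_force: [-2.9, -1.7, 2.1]
finger_gap: 0.196
grip_force: 30.0
```

{"name": "carry_out", "arguments": {"fingers": [0,0,0,0,0,0,0], "dp": [[-0.0021,0,0.0001],[-0.0021,0,0.0001],[-0.0021,0,0.0001],[-0.0021,0,0.0001],[-0.0021,0,0.0001],[0,0,0],[0,0,0]], "twist": [[0,0.112,0],[0,0.112,0],[0,0.112,0],[0,0.112,0],[0,0.112,0],[0,0,0],[0,0,0]]}}

```text
time: 64.38
ee_pos: [0.6923, -0.0047, 0.1902]
eef_rot: [[-0.972, -0.099, -0.211], [-0.096, 0.995, -0.022], [0.212, -0.001, -0.977]]
contact_force: [-2.7, -1.8, 5.0]
finger_gap: 0.196
grip_force: 30.0
```

```bash
python3 arc.py m .21 .0186
```

```text
t 64.375 p [ 0.6923 -0.0047  0.1902] F [-2.7 -1.8  5. ] gap 0.018
theta 0.214 pad angle 0.1822
dp [-0.0011 -0.0011  0.0007] twist [-0.0004 -0.004  -0.0014] q6 1.51
```

{"name": "carry_out", "arguments": {"fingers": [0.036,0.036,0.036,0.036,0.036,0.036,0.036,0.036], "dp": [[0,0,0],[0,0,0],[0,0,-0.03],[0,0,-0.04],[0,0.03,0],[0,0.03,0],[0,0,0],[0,0,0]], "twist": [[0,0,0],[0,0,0],[0,0,0],[0,0,0],[0,-0.17,0],[0,-0.17,0],[0,-0.17,0],[0,0,0]]}}

```text
time: 65.38
ee_pos: [0.6959, 0.0569, 0.2562]
eef_rot: [[-0.953, -0.102, 0.287], [-0.098, 0.995, 0.027], [-0.288, -0.002, -0.958]]
contact_force: [-0.3, -0.3, -0.4]
finger_gap: 0.393
grip_force: 0.0
```

```bash
python3 arc.py l -.3 .0186
```

```text
t 65.375 p [0.6959 0.0569 0.2562] F [-0.3 -0.3 -0.4] gap 0.036
theta -0.2924 pad angle 0.0694
dp [ 0.0368 -0.0018  0.0593] twist [-0.0017 -0.0076  0.0025] q6 0.9
```

{"name": "carry_out", "arguments": {"fingers": [0.036,0.036,0.036,0.036,0.036,0.036,0,0,0,0], "dp": [[0.0368,-0.001,0],[0,0,0.02],[0,0,0.02],[0,0,0.019],[0,0,0],[0,0,0],[0,0,0],[0,0,0],[0,0,0],[0,0,0]], "twist": [[0,0,0],[0,0,0],[0,0,0],[0,0,0],[0,0,0],[0,0,0],[0,0,0],[0,0,0],[0,0,0],[0,0,0]]}}

```text
time: 66.62
ee_pos: [0.6832, 0.0546, 0.1916]
eef_rot: [[-0.951, -0.099, 0.291], [-0.095, 0.995, 0.029], [-0.293, 0.0, -0.956]]
contact_force: [-2.4, 1.0, 4.1]
finger_gap: 0.194
grip_force: 30.0
```

{"name": "carry_out", "arguments": {"fingers": [0,0,0,0,0,0,0], "dp": [[-0.0019,0,0],[-0.0019,0,0],[-0.0019,0,0],[-0.0019,0,0],[-0.0019,0,0],[0,0,0],[0,0,0]], "twist": [[0,0.1,0],[0,0.1,0],[0,0.1,0],[0,0.1,0],[0,0.1,0],[0,0,0],[0,0,0]]}}

```text
time: 67.5
ee_pos: [0.6923, 0.0555, 0.19]
eef_rot: [[-0.974, -0.1, -0.202], [-0.098, 0.995, -0.019], [0.203, 0.001, -0.979]]
contact_force: [4.7, 4.5, -15.0]
finger_gap: 0.195
grip_force: 30.0
```

{"name": "carry_out", "arguments": {"fingers": [0,0,0,0,0], "dp": [[-0.0019,0,0],[-0.0015,0,0],[0,0,0],[0,0,0],[0,0,0]], "twist": [[0,0.1,0],[0,0.08,0],[0,0,0],[0,0,0],[0,0,0]]}}

```text
time: 68.12
ee_pos: [0.6937, 0.0557, 0.1893]
eef_rot: [[-0.921, -0.1, -0.376], [-0.093, 0.995, -0.037], [0.378, 0.001, -0.926]]
contact_force: [-5.5, 3.6, -14.5]
finger_gap: 0.196
grip_force: 30.0
```

```bash
python3 arc.py l .38 .0186
```

```text
t 68.125 p [0.6937 0.0557 0.1893] F [ -5.5   3.6 -14.5] gap 0.018
theta 0.3875 pad angle 0.4531
dp [ 0.0028 -0.001   0.0023] twist [ 0.0003 -0.0075  0.0007] q6 1.76
```

{"name": "carry_out", "arguments": {"fingers": [0,0,0,0], "dp": [[-0.0019,0,0],[0,0,0],[0,0,0],[0,0,0]], "twist": [[0,0.08,0],[0,0,0],[0,0,0],[0,0,0]]}}

```text
time: 68.62
ee_pos: [0.6939, 0.0557, 0.1896]
eef_rot: [[-0.886, -0.101, -0.452], [-0.09, 0.995, -0.046], [0.454, 0.0, -0.891]]
contact_force: [-15.6, 2.2, -8.0]
finger_gap: 0.192
grip_force: 30.0
```

```bash
python3 arc.py l .3 .0186
```

```text
t 68.625 p [0.6939 0.0557 0.1896] F [-15.6   2.2  -8. ] gap 0.0176
theta 0.4717 pad angle 0.4941
dp [ 0.0041 -0.001   0.003 ] twist [-1.000e-04 -1.717e-01  1.500e-03] q6 1.88
```

Stop reached: no motion while the force rises. Release, re-pose at θ=0.3, pinch, and roll back 0.56.

{"name": "carry_out", "arguments": {"fingers": [0.036,0.036,0.036,0.036,0.036], "dp": [[0,0,0],[0,0,0],[0,0,0],[0.003,0,0],[0,0,0]], "twist": [[0,0,0],[0,0,0],[0,0,0],[0,-0.17,0],[0,0,0]]}}

```text
time: 69.25
ee_pos: [0.6918, 0.0552, 0.1922]
eef_rot: [[-0.952, -0.101, -0.288], [-0.097, 0.995, -0.03], [0.29, -0.001, -0.957]]
contact_force: [0.4, 0.0, 1.7]
finger_gap: 0.392
grip_force: 0.0
```

```bash
python3 arc.py l .3 .0186
```

```text
t 69.25 p [0.6918 0.0552 0.1922] F [0.4 0.  1.7] gap 0.036
theta 0.2942 pad angle 0.3396
dp [ 0.0018 -0.0007  0.0041] twist [-0.001   0.0058  0.0013] q6 1.63
```

{"name": "carry_out", "arguments": {"fingers": [0.036,0.036,0,0,0,0], "dp": [[0.0015,0,0.003],[0,0,0],[0,0,0],[0,0,0],[0,0,0],[0,0,0]], "twist": [[0,0.005,0],[0,0,0],[0,0,0],[0,0,0],[0,0,0],[0,0,0]]}}

```text
time: 70.0
ee_pos: [0.6927, 0.0556, 0.189]
eef_rot: [[-0.951, -0.099, -0.293], [-0.095, 0.995, -0.029], [0.294, 0.001, -0.956]]
contact_force: [2.7, 3.0, -3.0]
finger_gap: 0.194
grip_force: 30.0
```

```bash
python3 arc.py l .3 .0186
```

```text
t 70.0 p [0.6927 0.0556 0.189 ] F [ 2.7  3.  -3. ] gap 0.0178
theta 0.2984 pad angle 0.3907
dp [ 0.0036 -0.001   0.0013] twist [ 0.0009  0.0016 -0.0002] q6 1.63
```

{"name": "carry_out", "arguments": {"fingers": [0,0,0,0,0,0,0], "dp": [[0.0021,0,0.0001],[0.0021,0,0.0001],[0.0021,0,0.0001],[0.0021,0,0.0001],[0.0021,0,0.0001],[0,0,0],[0,0,0]], "twist": [[0,-0.112,0],[0,-0.112,0],[0,-0.112,0],[0,-0.112,0],[0,-0.112,0],[0,0,0],[0,0,0]]}}

```text
time: 70.88
ee_pos: [0.6813, 0.0544, 0.1893]
eef_rot: [[-0.961, -0.1, 0.256], [-0.096, 0.995, 0.026], [-0.257, 0.0, -0.966]]
contact_force: [-0.4, 2.7, -2.8]
finger_gap: 0.193
grip_force: 30.0
```

```bash
python3 arc.py l -.26 .0186
```

```text
t 70.875 p [0.6813 0.0544 0.1893] F [-0.4  2.7 -2.8] gap 0.0177
theta -0.2604 pad angle -0.1889
dp [ 0.0027 -0.001  -0.0004] twist [ 0.0003  0.0004 -0.0001] q6 0.8
```

{"name": "carry_out", "arguments": {"fingers": [0.036,0.036,0.036,0.036,0.036,0.036,0.036,0.036], "dp": [[0,0,0],[0,0,0],[0,0,-0.03],[0,0,-0.05],[0,0,-0.02],[-0.01,0,0],[-0.01,0,0],[0,0,0]], "twist": [[0,0,0],[0,0,0],[0,0,0],[0,0,0],[0,0,0],[0,0.13,0],[0,0.13,0],[0,0,0]]}}

```text
time: 71.88
ee_pos: [0.6774, 0.053, 0.2875]
eef_rot: [[-0.995, -0.098, -0.003], [-0.098, 0.995, 0.0], [0.003, 0.001, -1.0]]
contact_force: [0.2, 1.0, -0.0]
finger_gap: 0.392
grip_force: 0.0
```

{"name": "carry_out", "arguments": {"fingers": [0,0,0,0,0,0,0,0,0], "dp": [[0.04,-0.03,0],[0.04,-0.04,0],[0.04,-0.045,0],[0.04,-0.045,0],[0,-0.06,0],[0,-0.06,0],[0,-0.05,0],[0,0,0],[0,0,0]], "twist": [[0,0,0],[0,0,0],[0,0,0],[0,0,0],[0,0,0],[0,0,0],[0,0,0],[0,0,0],[0,0,0]]}}

```text
time: 73.0
ee_pos: [0.5489, -0.2901, 0.2897]
eef_rot: [[-0.995, -0.099, 0.002], [-0.099, 0.995, 0.0], [-0.002, 0.0, -1.0]]
contact_force: [0.1, 1.2, 1.2]
finger_gap: 0.002
grip_force: 0.0
```

Run:
```python
from wheels import *
g=grab(4);np.savez("g3.npz",**g)
for x in(.691,): peaks(g,[x,-.0205,.1])
# tray tongue/fin position: model pixel vs blob of the black fin in both views
for n in C:
    p=proj(n,[[.591,-.031,.055]])[0].astype(int);a=g[n][p[1]-16:p[1]+17,p[0]-16:p[0]+17];m=a<60
    v,u=np.nonzero(m);print(n,"exp",p,"dark blob",u.mean().round(1)+p[0]-16,v.mean().round(1)+p[1]-16,m.sum())
from wp import tgt
print("button",tgt("b",.187))
from go import go
go(*tgt("b",.25))
```

```text
side l ang 0.773 digit 7.26 peak 152
side m ang -0.621 digit 2.28 peak 196
side r ang 0.517 digit 6.35 peak 168
top l ang 0.707 digit 7.03 peak 167
top m ang -0.691 digit 2.03 peak 188
top r ang 0.421 digit 6.0 peak 184
side exp [286 220] dark blob 285.2 223.1 172
top exp [293 209] dark blob nan nan 0
button (np.float64(0.701981675831151), np.float64(-0.13045045818058285), 0.187)
t 73.4 p [ 0.5494 -0.2904  0.29  ] yaw 1.671 gap 0.0004 grip 0.0 F [ 1.  -0.7 -0.1] tilt z [ 0.0012 -0.0002]
dp total [-0.1677  0.144   0.0402] rows 5 each [-0.0335  0.0288  0.008 ]<stdin>:7: RuntimeWarning: Mean of empty slice.
  ret = ret.dtype.type(ret / rcount)
```

{"name": "carry_out", "arguments": {"fingers": [0.05,0.05,0.05,0.05,0.05,0.05,0.05,0.05,0.05,0.05], "dp": [[-0.0135,0.051,0],[-0.0135,0.051,0],[-0.0135,0.051,0],[-0.0135,0.051,0],[-0.0133,0.051,0],[0,0,0],[0,0,0.05],[0,0,0.05],[0,0,0.05],[0,0,0]], "twist": [[0,0,0],[0,0,0],[0,0,0],[0,0,0],[0,0,0],[0,0,0],[0,0,0],[0,0,0],[0,0,0],[0,0,0]]}}

```text
time: 74.65
ee_pos: [0.5885, -0.0319, 0.1367]
eef_rot: [[-0.995, -0.098, -0.006], [-0.098, 0.995, -0.0], [0.006, 0.0, -1.0]]
contact_force: [-0.4, -0.2, 0.3]
finger_gap: 0.542
grip_force: 0.0
```

```bash
python3 go.py .5895 -.030 .039 1.6708
```

```text
t 74.65 p [ 0.5885 -0.0319  0.1367] yaw 1.669 gap 0.0497 grip 0.0 F [-0.4 -0.2  0.3] tilt z [-0.0062 -0.0004]
twist z total -0.0015
dp total [-0.0018  0.0018  0.0977] rows 2 each [-0.0009  0.0009  0.0488]
```

{"name": "carry_out", "arguments": {"fingers": [0.05,0.05,0.05,0.05,0.05,0.05,0,0,0,0], "dp": [[-0.0015,0.002,0.03],[0,0,0.03],[0,0,0.025],[0,0,0.012],[0,0,0],[0,0,0],[0,0,0],[0,0,0],[0,0,0],[0,0,0]], "twist": [[0,0,0],[0,0,0],[0,0,0],[0,0,0],[0,0,0],[0,0,0],[0,0,0],[0,0,0],[0,0,0],[0,0,0]]}}

```text
time: 75.9
ee_pos: [0.5926, -0.0284, 0.0429]
eef_rot: [[-0.995, -0.099, 0.001], [-0.099, 0.995, 0.0], [-0.001, -0.0, -1.0]]
contact_force: [0.8, -4.8, 0.3]
finger_gap: 0.156
grip_force: 2.6
```

{"name": "carry_out", "arguments": {"fingers": [0,0,0], "dp": [[0,0,0],[0,0,0],[0,0,0]], "twist": [[0,0,0],[0,0,0],[0,0,0]]}}

```text
time: 76.28
ee_pos: [0.5926, -0.0284, 0.0429]
eef_rot: [[-0.995, -0.099, 0.001], [-0.099, 0.995, -0.0], [-0.001, -0.0, -1.0]]
contact_force: [-0.5, -1.3, 1.7]
finger_gap: 0.149
grip_force: 30.0
```

```bash
python3 wp.py b .187
```

```text
t 76.28 p [ 0.5926 -0.0284  0.0429] yaw 1.67 gap 0.0137 grip 30.0 F [-0.5 -1.3  1.7] tilt z [ 0.001  -0.0001]
twist z total -0.0007
dp total [-0.0989 -0.1124 -0.1439] rows 4 each [-0.0247 -0.0281 -0.036 ]
theta -0.001 q [ 0.3   0.65 -0.51  1.8   0.42  0.8   1.26] T [-0.06 -0.03  0.32]
```

{"name": "carry_out", "arguments": {"fingers": [0,0,0,0,0], "dp": [[-0.002,0,0],[-0.001,0,0],[0,0,0],[0,0,0],[0,0,0]], "twist": [[0,0,0],[0,0,0],[0,0,0],[0,0,0],[0,0,0]]}}

```text
time: 76.9
ee_pos: [0.5925, -0.0285, 0.0429]
eef_rot: [[-0.995, -0.099, -0.004], [-0.099, 0.995, -0.001], [0.004, -0.001, -1.0]]
contact_force: [-12.6, -2.2, 14.6]
finger_gap: 0.153
grip_force: 30.0
```

{"name": "carry_out", "arguments": {"fingers": [0,0,0,0,0], "dp": [[-0.002,0,0],[-0.001,0,0],[0,0,0],[0,0,0],[0,0,0]], "twist": [[0,0,0],[0,0,0],[0,0,0],[0,0,0],[0,0,0]]}}

```text
time: 77.53
ee_pos: [0.5931, -0.0283, 0.0428]
eef_rot: [[-0.995, -0.099, -0.009], [-0.099, 0.995, -0.002], [0.009, -0.001, -1.0]]
contact_force: [-22.2, -2.2, 22.0]
finger_gap: 0.15
grip_force: 30.0
```

```bash
python3 wp.py b .187
```

```text
t 77.53 p [ 0.5931 -0.0283  0.0428] yaw 1.67 gap 0.0138 grip 30.0 F [-22.2  -2.2  22. ] tilt z [-0.0087 -0.0023]
twist z total -0.0006
dp total [-0.0969 -0.1127 -0.1449] rows 4 each [-0.0242 -0.0282 -0.0362]
theta 0.0089 q [ 0.3   0.65 -0.51  1.79  0.42  0.81  1.26] T [-0.17  4.21  0.19]
```

{"name": "carry_out", "arguments": {"fingers": [0,0.05,0.05,0.05,0.05,0.05,0.05,0.05,0.05,0.05], "dp": [[0.005,0,0],[0,0,0],[0,0,0],[0,0,-0.01],[0,0,-0.04],[0,0,-0.06],[0,0,-0.06],[0,0,-0.04],[0,0,0],[0,0,0]], "twist": [[0,0,0],[0,0,0],[0,0,0],[0,0,0],[0,0,0],[0,0,0],[0,0,0],[0,0,0],[0,0,0],[0,0,0]]}}

```text
time: 78.78
ee_pos: [0.5931, -0.0284, 0.2527]
eef_rot: [[-0.995, -0.099, 0.001], [-0.099, 0.995, -0.0], [-0.001, -0.0, -1.0]]
contact_force: [-0.2, 0.3, -0.5]
finger_gap: 0.543
grip_force: 0.0
```

{"name": "carry_out", "arguments": {"fingers": [0,0,0,0,0,0,0], "dp": [[-0.025,-0.028,0],[-0.025,-0.028,0],[-0.025,-0.028,0],[-0.022,-0.028,0],[0,0,0],[0,0,0],[0,0,0]], "twist": [[0,0,0],[0,0,0],[0,0,0],[0,0,0],[0,0,0],[0,0,0],[0,0,0]]}}

```text
time: 79.65
ee_pos: [0.7004, -0.1289, 0.2527]
eef_rot: [[-0.995, -0.101, 0.0], [-0.101, 0.995, 0.001], [-0.0, 0.001, -1.0]]
contact_force: [0.5, 0.3, 0.1]
finger_gap: 0.006
grip_force: 0.0
```

```bash
python3 wp.py b .187
python3 - <<'E'
from wheels import *
g=grab(2)
q=[.691,-.0205,.1]
# bright-ness map around button in the earlier unobstructed frame: centroid of the dark housing, top view
g=dict(np.load("g3.npz"))
for n,z in(("top",.18),("side",.18)):
    p=proj(n,W(q,(0,-.11,z)))[0].round().astype(int);a=g[n][p[1]-11:p[1]+12,p[0]-11:p[0]+12]
    v,u=np.nonzero(a<85);uv=(u.mean()+p[0]-11,v.mean()+p[1]-11);print(n,len(u),p,np.round(uv,1),ray(n,uv,z).round(4))
E
```

```text
t 79.65 p [ 0.7004 -0.1289  0.2527] yaw 1.672 gap 0.0005 grip 0.0 F [0.5 0.3 0.1] tilt z [0.0002 0.0006]
twist z total 0.0007
dp total [-0.0014 -0.0018  0.0657] rows 2 each [-0.0007 -0.0009  0.0329]
theta -0.0002 q [ 0.41  0.63 -0.54  1.25  0.31  1.34  1.55] T [ 0.15 -0.16 -0.  ]
top 48 [326 164] [325.6 167.7] [[ 0.6877 -0.1271  0.18  ]]
side 196 [271 153] [267.7 158.2] [[ 0.695  -0.1013  0.18  ]]
```

{"name": "carry_out", "arguments": {"fingers": [0,0,0,0,0,0], "dp": [[-0.0005,-0.001,0.025],[0,0,0.02],[0,0,0.005],[0,0,0.003],[0,0,0],[0,0,0]], "twist": [[0,0,0],[0,0,0],[0,0,0],[0,0,0],[0,0,0],[0,0,0]]}}

```text
time: 80.6
ee_pos: [0.702, -0.131, 0.2008]
eef_rot: [[-0.995, -0.099, 0.002], [-0.099, 0.995, -0.0], [-0.002, -0.0, -1.0]]
contact_force: [-0.5, 0.1, -0.5]
finger_gap: 0.008
grip_force: 0.0
```

{"name": "carry_out", "arguments": {"fingers": [0,0,0,0,0,0,0], "dp": [[0,0,0.003],[0,0,0.003],[0,0,0.002],[0,0,0.002],[0,0,0],[0,0,0],[0,0,0]], "twist": [[0,0,0],[0,0,0],[0,0,0],[0,0,0],[0,0,0],[0,0,0],[0,0,0]]}}

```text
time: 81.47
ee_pos: [0.7017, -0.131, 0.1901]
eef_rot: [[-0.995, -0.099, 0.001], [-0.099, 0.995, 0.0], [-0.001, -0.0, -1.0]]
contact_force: [-0.4, 0.3, 0.4]
finger_gap: 0.005
grip_force: 0.0
```

{"name": "carry_out", "arguments": {"fingers": [0,0,0,0], "dp": [[0,0,0.002],[0,0,0.001],[0,0,0],[0,0,0]], "twist": [[0,0,0],[0,0,0],[0,0,0],[0,0,0]]}}

```text
time: 81.98
ee_pos: [0.7017, -0.1311, 0.1871]
eef_rot: [[-0.995, -0.099, 0.001], [-0.099, 0.995, 0.0], [-0.001, -0.0, -1.0]]
contact_force: [0.2, -0.3, 1.7]
finger_gap: 0.002
grip_force: 0.8
```

{"name": "carry_out", "arguments": {"fingers": [0,0,0,0], "dp": [[0,0,0.002],[0,0,0.001],[0,0,0],[0,0,0]], "twist": [[0,0,0],[0,0,0],[0,0,0],[0,0,0]]}}

```text
time: 82.48
ee_pos: [0.7017, -0.1311, 0.1841]
eef_rot: [[-0.995, -0.099, 0.001], [-0.099, 0.995, 0.0], [-0.001, -0.0, -1.0]]
contact_force: [-0.4, -0.4, 2.9]
finger_gap: 0.0
grip_force: 1.6
```

{"name": "carry_out", "arguments": {"fingers": [0,0,0,0], "dp": [[0,0,0.002],[0,0,0.001],[0,0,0],[0,0,0]], "twist": [[0,0,0],[0,0,0],[0,0,0],[0,0,0]]}}

```text
time: 82.98
ee_pos: [0.7017, -0.1311, 0.1814]
eef_rot: [[-0.995, -0.099, 0.001], [-0.099, 0.995, -0.0], [-0.001, -0.0, -1.0]]
contact_force: [-1.8, 0.1, 6.7]
finger_gap: 0.003
grip_force: 3.4
```

{"name": "carry_out", "arguments": {"fingers": [0,0,0,0], "dp": [[0,0,0.002],[0,0,0.001],[0,0,0],[0,0,0]], "twist": [[0,0,0],[0,0,0],[0,0,0],[0,0,0]]}}

```text
time: 83.48
ee_pos: [0.7019, -0.1311, 0.1811]
eef_rot: [[-0.995, -0.099, 0.003], [-0.099, 0.995, -0.001], [-0.003, -0.001, -1.0]]
contact_force: [-9.5, 0.8, 23.0]
finger_gap: 0.006
grip_force: 11.4
```

{"name": "carry_out", "arguments": {"fingers": [0,0,0,0,0,0,0,0,0,0], "dp": [[0,0,-0.005],[0,0,-0.01],[0,0,-0.04],[0,0,-0.05],[0.03,-0.03,0],[0.04,-0.04,0],[0.04,-0.04,0],[0,-0.04,0],[0,0,0],[0,0,0]], "twist": [[0,0,0],[0,0,0],[0,0,0],[0,0,0],[0,0,0],[0,0,0],[0,0,0],[0,0,0],[0,0,0],[0,0,0]]}}

```text
time: 84.72
ee_pos: [0.607, -0.2904, 0.2825]
eef_rot: [[-0.995, -0.099, 0.001], [-0.099, 0.995, 0.001], [-0.001, 0.001, -1.0]]
contact_force: [-0.0, 0.8, 0.4]
finger_gap: 0.004
grip_force: 0.0
```

Run:
```python
from wheels import *
g=grab(4);peaks(g,[.691,-.0205,.1])
g0=dict(np.load("g3.npz"))
for n in C: # anything changed inside/around locker since the last unobstructed frame
    p=proj(n,[[.69,-.02,.1]])[0].astype(int);d=abs(g[n]-g0[n])[p[1]-45:p[1]+60,p[0]-50:p[0]+50];print(n,d.mean().round(1),np.percentile(d,99).round(0))
print(state()["time"]);sign_off()
```

```text
side l ang 0.762 digit 7.22 peak 153
side m ang -0.621 digit 2.28 peak 196
side r ang 0.517 digit 6.35 peak 168
top l ang 0.707 digit 7.02 peak 170
top m ang -0.691 digit 2.03 peak 191
top r ang 0.42 digit 6.0 peak 187
side 1.1 7.0
top 2.4 6.0
85.125
the job is handed in; nothing more can be done
```

The job is handed in at 85 s: the pill bottle and both white jars are upright in the tray, the tray is pushed fully home, the wheels are at 7-2-6 (top camera; the side camera reads 0.2–0.35 of a digit higher), and the lock button was pressed to its stop and released; I found no second pill bottle.

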